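# Hang the rinsed pots on the drying rack

### The arm

A 6-joint arm with a two-finger parallel gripper is mounted at the origin on a cart in front of the work surface, level with it; the furniture and walls round the work are solid. World frame = base frame: x ahead of the robot, y to its left, z up, the work surface at z = 0. Lengths are in m, angles in rad, forces in N, time in s.
With the tool pointing down it reaches from about 0.375 to 0.9 m from the base axis. Payload 3.1 kg.
Tool frame: the origin (TCP) lies on the centre line of the jaws, within the pads' length; the fingertips stand 22 mm ahead of it and the grasp point (between the pads) lies 3 mm ahead of it; z points along the fingers, x is the direction in which the jaws open and shut, and the axes are right-handed (so a half turn about z gives the same grasp; the last joint's range is limited). The gripper opens to 87 mm and grips with 3 to 60 N. Pads are 19 mm wide; open, the fingers measure 117 mm over their backs; the gripper's body (75 mm by 190 mm) begins 51 mm behind the grasp point.
Start: joints at [-1.339, 0.527, 1.433, -0, 1.181, -0.178], TCP at [0.25, -0.573, 0.245] pointing down, gripper open.
Joint ranges: [-3.08, 3.08], [-0.75, 2.2], [0.22, 2.44], [-1.43, 4.57], [0, 2.65], [-2.85, 2.85]. Speed limits (rad/s): [2.79, 2.79, 3.14, 3.14, 3.14, 3.14].

### API

Orientations are given as a unit quaternion [x, y, z, w].
In Python, from rig import robot, camera, order gives the robot as it stands.
- The arm moves only by the shell command python3 -m pendant 'ROWS' [OPENING] [FORCE]. ROWS is JSON, a list of rows, each a list of 2 entries, a list of its own where there are three numbers: the shift along the tool's x, y, z in mm, then the turn about the tool's z in degrees. A call has 1 to 8 rows; each row shifts and turns the commanded pose from where the row before left it, along the tool's axes as they then stand; what a row does not reach is not made up. A row lasts 1/8 s, in which the tool goes at most 62.5 mm and 10.7 degrees, less where a joint would pass 70% of its speed; a pose out of reach is approached as far as the arm can. A call with a gripper value outside its range is refused whole. OPENING is the finger opening in mm, from 0 to 87, set as the call begins (- or left out, the last holds). The fingers move at their own pace and stop on an object; FORCE is the grip in N (left out, the last holds). Time passes only in rows, so rows that do not move let the fingers close. It gives the time, the measured TCP pose, the force and the opening at its end, in the units of the state.
- robot.get_obs(): the state, without advancing time (a new reading comes with each control period).
- camera(name): name is "scene" or "top" or "wrist"; returns a dict with "pixels" (384x512x3 uint8, blue, green, red), "mtx" (3x3 intrinsics, pixels), "R" (3x3) and "t" (3): a world point X has camera coordinates R X + t. Camera axes: x right, y down, z forward; pixel columns grow to the right and rows downward; lengths in m; the calibration is good to about 2 mm. A picture is of the moment at which its call begins. There is no depth.
- order.hand_in(): hands the job in, once; it reports no verdict.
The state is a dict: "time": time; "q": joint angles; "joint_velocities": joint speeds; "joint_torque": joint torques, N m; "position": TCP position; "tool_rot": TCP orientation; "ft_force": force on the tool from outside, world axes, zero at the start; "moment": the same for the moment, N m; "grip_width": finger opening in m.
Only numpy, scipy, OpenCV 4.12 (cv2) and the standard library are available. Lean on these libraries where they do the work, as an engineer would, in place of code of your own. Each camera call takes 0.05 s, during which the arm holds its last target. There are 200 camera calls.

### The job

Put the rinsed pots to drain. First clear the stone off the drying rack and lay it on the cork mat with the other stones, and push the drip tray under the rack until it is fully home against the rear stop bar. Only then turn every pot over and hang it mouth down on a peg of its own, its rim resting flat on the slats, and do not shift the blower or the jar.

Things in the scene. Friction and masses are not known exactly. Their poses are not given: they have to be found in the camera images.
- rack: Wooden drying rack, fixed, 130 deep (x) x 376 wide (y): slatted deck, top at z 45 mm, underside 35, on two side boards; three upright wooden pegs in a row along y on its middle line. A stop bar joins the boards at the rear foot (front face at x +54 mm, 22 high); the front is open below. Origin on the table under the rack's centre, x to its rear (away from the robot), z up.
- peg_1 (a point): Foot of the leftmost (+y) peg, on the deck's top (origin on the peg's axis, axes as the rack's). Pegs are 16 mm thick, 55 tall, round-tipped, 120 apart.
- peg_2 (a point): Foot of the middle peg, on the deck's top (origin on the peg's axis, axes as the rack's). Pegs are 16 mm thick, 55 tall, round-tipped, 120 apart.
- peg_3 (a point): Foot of the rightmost (-y) peg, on the deck's top (origin on the peg's axis, axes as the rack's). Pegs are 16 mm thick, 55 tall, round-tipped, 120 apart.
- drip_tray: Loose aluminium drip tray, 140 (x) x 290 (y) x 22 high, 4 mm walls, 0.3 to 0.45 kg, flat on the table in front of the rack with its rear edge at or under the rack's front. Origin at the centre of its underside, x to its rear. Fully home (rear edge on the stop bar) its origin is 16 mm in front of the rack's and its front edge stands out 21 mm from the deck. It has 29 mm play each side between the boards.
- stone_spur: Low dark grey stone, 30 (x) x 82 (y) x 36 high, 70 g, lying on the rack's deck between the middle and the right peg, lengthwise along the row. Origin at the centre of its underside; grasp it across the 30 mm, low down.
- stone_mat: Cork mat, fixed, 160 (x) x 250 (y) x 4 thick, at the right; a rough stone (85 high) and a tall stone (114) stand fixed on its right (-y) half. Origin at the centre of its underside.
- stone_place (a point): Centre of the free left part of the cork mat, on its top (4 mm up); 50 mm to +y of the mat's centre; axes as the mat's.
- pot_1: Blue square brush-rinsing pot, 56 x 56 outside, 70 long, 4 mm walls and base, open at one end, 90 g; starts lying on one side with its mouth to the left (+y), away to the far side by up to 35 degrees. Origin at the centre of its base's outer face, z along its axis towards the mouth (level when lying, straight down when hung). All pots are alike.
- pot_2: Blue square brush-rinsing pot, 56 x 56 outside, 70 long, 4 mm walls and base, open at one end, 90 g; starts lying on one side with its mouth to the left (+y), away to the far side by up to 35 degrees. Origin at the centre of its base's outer face, z along its axis towards the mouth (level when lying, straight down when hung). All pots are alike.
- pot_3: Blue square brush-rinsing pot, 56 x 56 outside, 70 long, 4 mm walls and base, open at one end, 90 g; starts lying on one side with its mouth to the left (+y), away to the far side by up to 35 degrees. Origin at the centre of its base's outer face, z along its axis towards the mouth (level when lying, straight down when hung). All pots are alike.
- pot_1_mouth (a point): Centre of pot_1's mouth, in the plane of the rim, 70 mm along the pot's z from its base; axes as the pot's.
- pot_2_mouth (a point): Centre of pot_2's mouth, in the plane of the rim, 70 mm along the pot's z from its base; axes as the pot's.
- pot_3_mouth (a point): Centre of pot_3's mouth, in the plane of the rim, 70 mm along the pot's z from its base; axes as the pot's.
- blower: Bystander: red rubber blower bulb, 110 x 49 x 44 mm, lying at the back; origin at its underside.
- powder_jar: Bystander: corked glass jar, 44 across, 70 tall, standing at the back; origin at the centre of its underside.

How it is judged:
On the way, in this order (a step that is already met when the one before it is completed fails the run):
1. the stone lies on its place, off the rack, and the drip tray is fully home under the rack (x of stone_spur in the frame of stone_mat between -0.075 and 0.075 m and y of stone_spur in the frame of stone_mat between -0.12 and 0.12 m and height (world z) of stone_spur below 0.03 m and linear speed of stone_spur below 0.03 m/s and x of drip_tray in the frame of rack between -0.029 and -0.008 m and y of drip_tray in the frame of rack between -0.035 and 0.035 m and angle between the x axis of drip_tray and the x axis of rack, either way round below 0.08 rad and angle between drip_tray's own z axis and vertical below 0.05 rad), for 0.2 s.
2. every pot hangs upside down on a peg (angle between each of pot_1, pot_2, pot_3's own z axis and vertical above 3 rad and z of pot_1_mouth in the frame of rack between 0.04 and 0.05 m and (horizontal distance between pot_1_mouth and peg_1 below 0.024 m or horizontal distance between pot_1_mouth and peg_2 below 0.024 m or horizontal distance between pot_1_mouth and peg_3 below 0.024 m) and z of pot_2_mouth in the frame of rack between 0.04 and 0.05 m and (horizontal distance between pot_2_mouth and peg_1 below 0.024 m or horizontal distance between pot_2_mouth and peg_2 below 0.024 m or horizontal distance between pot_2_mouth and peg_3 below 0.024 m) and z of pot_3_mouth in the frame of rack between 0.04 and 0.05 m and (horizontal distance between pot_3_mouth and peg_1 below 0.024 m or horizontal distance between pot_3_mouth and peg_2 below 0.024 m or horizontal distance between pot_3_mouth and peg_3 below 0.024 m)), for 0.2 s.
At the end, for the whole second after the job is handed in: the stone lies on the cork mat (its origin over the mat, below 30 mm), the drip tray is square under the rack and within about 12 mm of the stop bar, and every pot there is hangs on a peg, mouth down within 0.14 rad, rim within 5 mm of the deck, at rest (all of step 1 and all of step 2 and linear speed of each of pot_1, pot_2, pot_3 below 0.03 m/s); the robot touches nothing.
It fails at once if a pot is hung before the stone is away and the drip tray home (((angle between pot_1's own z axis and vertical above 3 rad and z of pot_1_mouth in the frame of rack between 0.04 and 0.05 m and (horizontal distance between pot_1_mouth and peg_1 below 0.024 m or horizontal distance between pot_1_mouth and peg_2 below 0.024 m or horizontal distance between pot_1_mouth and peg_3 below 0.024 m)) or (angle between pot_2's own z axis and vertical above 3 rad and z of pot_2_mouth in the frame of rack between 0.04 and 0.05 m and (horizontal distance between pot_2_mouth and peg_1 below 0.024 m or horizontal distance between pot_2_mouth and peg_2 below 0.024 m or horizontal distance between pot_2_mouth and peg_3 below 0.024 m)) or (angle between pot_3's own z axis and vertical above 3 rad and z of pot_3_mouth in the frame of rack between 0.04 and 0.05 m and (horizontal distance between pot_3_mouth and peg_1 below 0.024 m or horizontal distance between pot_3_mouth and peg_2 below 0.024 m or horizontal distance between pot_3_mouth and peg_3 below 0.024 m))) and not ((x of stone_spur in the frame of stone_mat between -0.075 and 0.075 m and y of stone_spur in the frame of stone_mat between -0.12 and 0.12 m and height (world z) of stone_spur below 0.03 m and linear speed of stone_spur below 0.03 m/s) and (x of drip_tray in the frame of rack between -0.029 and -0.008 m and y of drip_tray in the frame of rack between -0.035 and 0.035 m and angle between the x axis of drip_tray and the x axis of rack, either way round below 0.08 rad and angle between drip_tray's own z axis and vertical below 0.05 rad))).
It fails at once if a bystander is shifted (distance of any of blower, powder_jar from where it was at the start of the episode above 0.04 m).
Of pot_1, pot_2, pot_3 only 2 to 3 are there at a start; the rules pass over those that are not, and their reading is None.
At some moment in a run one of pot_1, pot_2, pot_3 may be knocked a few centimetres aside while the robot is not near it.
It also fails if it takes over 210 s, if anything falls off the work surface, if the arm or the gripper's body presses on something with over 40 N, if the wrist force passes 120 N, or if a joint passes its speed limit or range.

## Working session

There is one attempt and no reset: what is moved stays moved. The work goes in short steps, Python scripts to look and compute and a shell command to move; the robot and the scene stay as the last step left them, time stands still between calls to the robot, and variables do not carry over. Pictures are saved under pics/ and viewed, about 12 in all and at most 16, crops included, and the job is handed in when it is done.

```bash
mkdir -p pics; ls
python3 - <<'E'
from rig import robot,camera
import cv2
o=robot.get_obs();print(o)
for n in("scene","top"):
    c=camera(n);cv2.imwrite(f"pics/{n}0.png",cv2.resize(c["pixels"],None,fx=1.5,fy=1.5,interpolation=cv2.INTER_CUBIC));print(n,c["mtx"],c["R"],c["t"])
E
```

```text
pics
{'time': 0.0, 'q': array([-1.33849733e+00,  5.28452193e-01,  1.43391222e+00, -2.18748173e-05,
        1.18140024e+00, -1.78498915e-01]), 'joint_velocities': array([ 4.52223372e-04, -1.07529657e-03, -2.86700143e-04, -9.55039839e-05,
       -1.29710943e-03,  1.13211348e-03]), 'joint_torque': array([ 1.30865366e-03, -4.40035486e+01, -1.76595873e+01,  6.33871439e-02,
        5.82957419e-02, -1.81687205e-04]), 'position': array([ 0.24944811, -0.57230582,  0.24357702]), 'tool_rot': array([ 8.36464873e-01, -5.48019468e-01, -7.95250857e-04, -7.39643497e-04]), 'ft_force': array([-0.30735818, -1.17795695, -0.6829302 ]), 'moment': array([0.00816718, 0.06081769, 0.01983151]), 'grip_width': 0.0868038188780642}
scene [[364.75515178   0.         253.4436916 ]
 [  0.         364.75515178 195.37498224]
 [  0.           0.           1.        ]] [[-0.66115022 -0.75014242  0.01291279]
 [-0.56332817  0.48498382 -0.66891858]
 [ 0.49552171 -0.44952981 -0.74322351]] [0.38484748 0.38588918 1.110156  ]
top [[399.95096321   0.         254.9162086 ]
 [  0.         399.95096321 186.90830326]
 [  0.           0.           1.        ]] [[-7.26893136e-03 -9.99973578e-01 -7.11493023e-05]
 [-9.93340860e-01  7.22889867e-03 -1.14985560e-01]
 [ 1.14983037e-01 -7.65146637e-04 -9.93367161e-01]] [0.0257099  0.57450702 1.33866614]
```

View pics/top0.png

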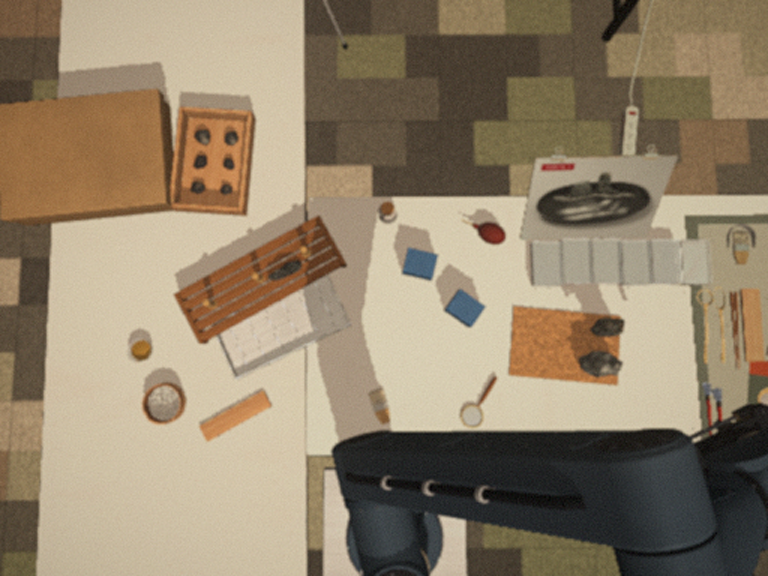

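View pics/scene0.png

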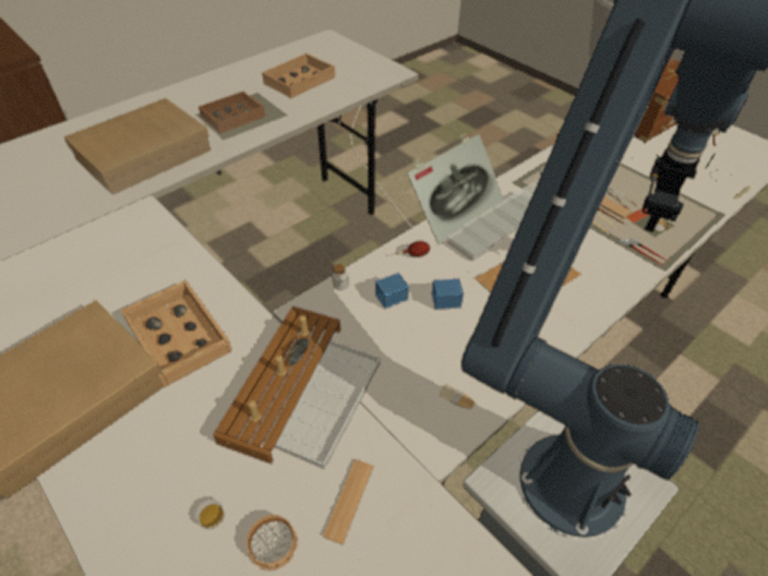

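The top view shows the rack yawed at about (260,278), the tray in front of it at (285,325), and the stone at (285,268). There are two pots, at (420,263) and (465,307). The mat is at (565,345), the jar at (387,210) and the blower at (490,232). I'll enlarge that area.

```bash
cat > h.py <<'E'
from rig import robot,camera
import numpy as np,cv2
from scipy.spatial.transform import Rotation as Ro
def bp(c,uv,z):
    d=c["R"].T@np.linalg.solve(c["mtx"],[uv[0],uv[1],1]);o=-c["R"].T@c["t"]
    return o+d*(z-o[2])/d[2]
def pj(c,X):
    p=c["mtx"]@(c["R"]@np.asarray(X,float)+c["t"]);return p[:2]/p[2]
def crop(c,name,x0,y0,x1,y1,f):
    im=cv2.resize(c["pixels"][y0:y1,x0:x1],None,fx=f,fy=f,interpolation=cv2.INTER_CUBIC);cv2.imwrite(f"pics/{name}.png",im)
def pose():
    o=robot.get_obs();return o["position"],Ro.from_quat(o["tool_rot"]),o
def delta(target,z,yawx):
    """row shift (mm) & turn (deg) to TCP target, tool x axis heading yawx (deg, mod 180)"""
    p,R,o=pose();x=R.as_matrix()[:,0];cur=np.degrees(np.arctan2(x[1],x[0]))
    t=(yawx-cur+90)%180-90
    s=R.inv().apply(np.array([target[0],target[1],z])-p)*1000
    print("shift",s.round(1),"turn world",round(t,1),"=> tool turn",round(-t,1),"curyaw",round(cur,1),"q6",o["q"][5].round(2))
E
python3 - <<'E'
from h import *
import pickle
c=camera("top");pickle.dump(c,open("top.pkl","wb"))
crop(c,"a",110,125,310,265,4)
crop(c,"b",240,125,440,265,4)
E
```

```text
(no output)
```

View pics/a.png

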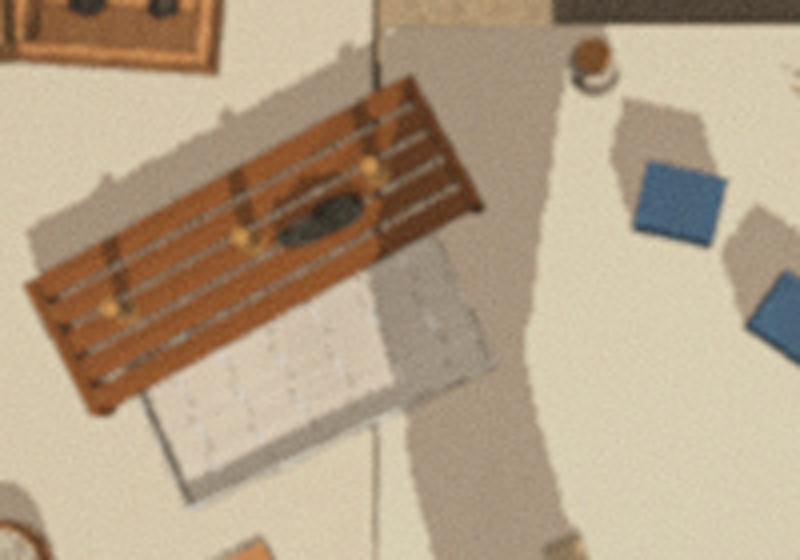

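View pics/b.png

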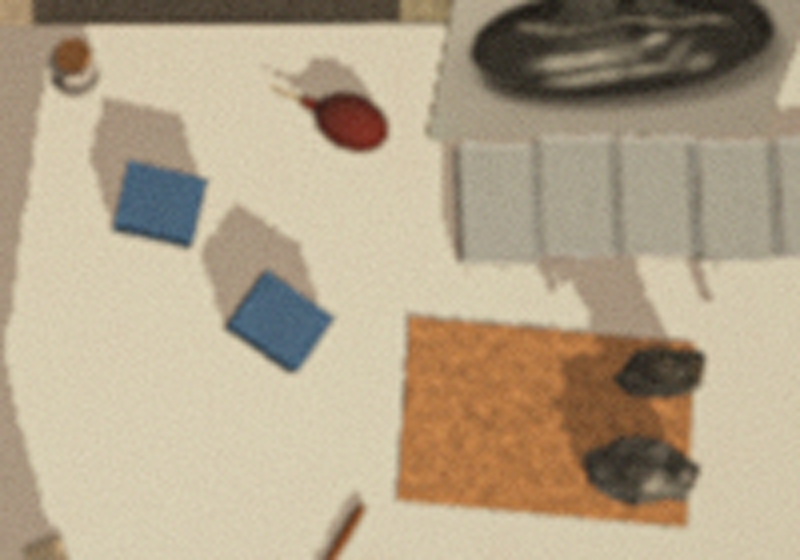

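```bash
cat > m.py <<'E'
from h import *
import pickle
c=pickle.load(open("top.pkl","rb"))
A=lambda pts,z,x0=110:np.array([bp(c,(x0+(x+.5)/4-.5,125+(y+.5)/4-.5),z) for x,y in pts])
def show(n,P):
    e=np.roll(P,-1,0)-P
    print(n,"ctr",P.mean(0).round(4),"len",(np.linalg.norm(e,axis=1)*1000).round(),"dir",np.degrees(np.arctan2(e[:,1],e[:,0])).round(1))
show("rack LR,RR,RF,LF",A([(25,288),(412,77),(482,207),(98,412)],.045))
print("tips",A([(108,305),(238,235),(370,160)],.097).round(4))
print("tray LF,RF,",(T:=A([(190,500),(492,365)],.022)).round(4),np.degrees(np.arctan2(*(T[0]-T[1])[[1,0]])),np.linalg.norm(T[0]-T[1]))
print("stone",A([(320,221)],.07).round(4))
show("potA",A([(130,160),(207,178),(190,246),(114,229)],.056,240))
show("potB",A([(267,270),(333,318),(293,372),(227,322)],.056,240))
show("mat",A([(408,315),(692,342),(686,526),(398,498)],.004,240))
print("blower",A([(348,122)],.022,240).round(3),"jar",A([(75,60)],.04,240).round(3))
E
python3 m.py
```

```text
rack LR,RR,RF,LF ctr [0.5789 0.2984 0.045 ] len [373. 128. 365. 123.] dir [ -61.2 -152.   118.    31.6]
tips [[0.5243 0.4071 0.097 ]
 [0.581  0.3022 0.097 ]
 [0.6424 0.1947 0.097 ]]
tray LF,RF, [[0.364  0.3552 0.022 ]
 [0.4765 0.0987 0.022 ]] 113.69387350533755 0.28013383398197467
stone [[0.5957 0.2397 0.07  ]]
potA ctr [ 0.6106 -0.0625  0.056 ] len [67. 60. 66. 61.] dir [-103.8  165.1   76.9  -13.6]
potB ctr [ 0.5105 -0.1615  0.056 ] len [68. 57. 69. 56.] dir [-126.9  142.4   52.1  -38.4]
mat ctr [ 0.4265 -0.3967  0.004 ] len [248. 158. 248. 158.] dir [-95.9 175.1  84.1  -5. ]
blower [[ 0.686 -0.23   0.022]] jar [[0.738 0.008 0.04 ]]
```

Sizes agree with the given dimensions, and the rack yaw comes out at about 28.8°. I'll go above the stone and look with the wrist camera.

```bash
python3 -c "
from h import *
delta((.60,.245),.24,28.8)"
```

```text
shift [-609.5 -647.8    5. ] turn world -84.7 => tool turn 84.7 curyaw -66.5 q6 -0.18
```

```bash
cat >> h.py <<'E'
def delta(target,z,yawx):
    p,R,o=pose();x=R.as_matrix()[:,0];cur=np.degrees(np.arctan2(x[1],x[0]))
    q1=np.degrees(np.arctan2(target[1],target[0]))
    yaw=min((yawx,yawx+180,yawx-180),key=lambda y:abs((q1-y+180)%360-180))
    q6=(q1-yaw+180)%360-180; now=np.degrees(o["q"][0]-o["q"][5]); t=yaw-cur
    # tool turn is minus world turn; choose branch so q6 ends within range
    dq6=q6-np.degrees(o["q"][5]); dq1=q1-np.degrees(o["q"][0])
    s=R.inv().apply(np.array([target[0],target[1],z])-p)*1000
    print("pos",p.round(4),"yaw",cur.round(1),"| shift(cur axes)",s.round(1),"| tool turn",round(dq6-dq1,1),"end q6",round(q6,1),"F",o["ft_force"].round(1))
E
python3 -m pendant '[[[-38,-40.5,0],0],[[-38,-40.5,0],0],[[-38,-40.5,0],0],[[-38,-40.5,0],0],[[-38,-40.5,0],0],[[-38,-40.5,0],0],[[-38,-40.5,0],0],[[-38,-40.5,0],0]]'
python3 -m pendant '[[[-38,-40.5,0],0],[[-38,-40.5,0],0],[[-38,-40.5,0],0],[[-38,-40.5,0],0],[[-38,-40.5,0],0],[[-38,-40.5,0],0],[[-38,-40.5,0],0],[[-38,-40.5,0],0]]'
python3 -c "
from h import *
delta((.60,.245),.24,28.8)"
```

```text
time: 1.15
position: [0.4257, -0.1632, 0.2446]
tool_rot: [0.836, -0.548, 0.0, -0.0]
ft_force: [1.4, 1.0, -0.2]
grip_width: 0.087
time: 2.15
position: [0.6012, 0.245, 0.2442]
tool_rot: [0.837, -0.548, -0.0, 0.0]
ft_force: [1.2, 0.1, -0.2]
grip_width: 0.0868
pos [0.6012 0.245  0.2442] yaw -66.4 | shift(cur axes) [-0.5  1.1  4.2] | tool turn -95.3 end q6 -6.6 F [ 1.2  0.1 -0.2]
```

```bash
python3 -m pendant '[[[0,0,0],-10.6],[[0,0,0],-10.6],[[0,0,0],-10.6],[[0,0,0],-10.6],[[0,0,0],-10.6],[[0,0,0],-10.6],[[0,0,0],-10.6],[[0,0,0],-10.6]]'
python3 -m pendant '[[[0,0,0],-10.5],[[0,0,0],0],[[0,0,0],0]]'
python3 - <<'E'
from h import *
import pickle
c=camera("wrist");pickle.dump(c,open("w.pkl","wb"))
crop(c,"w1",0,0,512,384,1.5)
delta((.60,.245),.24,28.8)
E
```

```text
time: 3.15
position: [0.6006, 0.2432, 0.2441]
tool_rot: [0.987, 0.162, -0.001, 0.0]
ft_force: [-0.7, 0.1, -0.2]
grip_width: 0.0869
time: 3.52
position: [0.6008, 0.2432, 0.2443]
tool_rot: [0.969, 0.248, -0.0, -0.0]
ft_force: [0.4, -0.2, 0.0]
grip_width: 0.087
pos [0.6008 0.2432 0.2444] yaw 28.7 | shift(cur axes) [ 0.1 -2.   4.4] | tool turn -0.1 end q6 -6.6 F [ 0.6 -0.5  0.1]
```

View pics/w1.png

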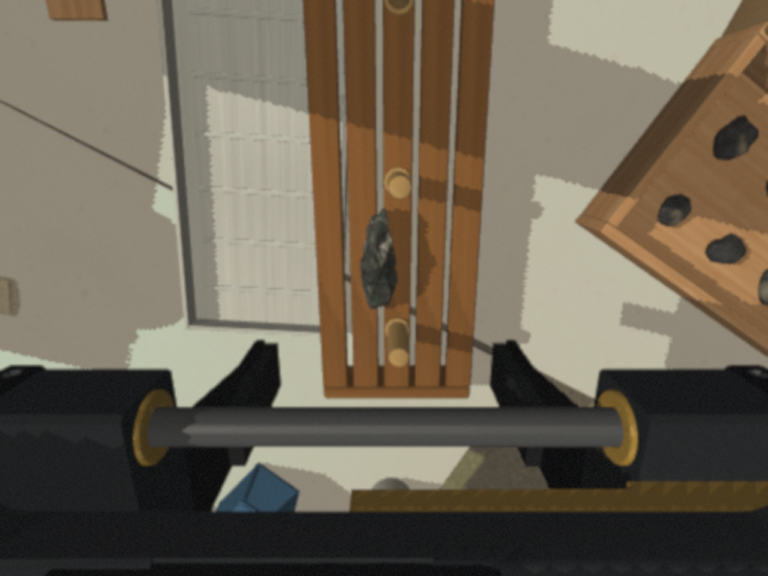

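The wrist view shows peg tips at (400,185) and (400,357), the stone from (382,210) to (377,306), and the tray's front rim from (165,60) to (188,325).

```bash
cat > w.py <<'E'
from h import *
import pickle
c=pickle.load(open("w.pkl","rb"))
B=lambda x,y,z:bp(c,((x+.5)/1.5-.5,(y+.5)/1.5-.5),z)
p2=B(400,185,.1);p3=B(400,357,.1);d=p2-p3
yaw=np.degrees(np.arctan2(d[1],d[0]))-90
print("p2",p2,"p3",p3,np.linalg.norm(d),"rack yaw",yaw)
print("deck corners LRfront/rear at right end",B(325,390,.045),B(470,390,.045))
s=[B(382,210,.07),B(377,306,.07)];print("stone",s,(s[0]+s[1])/2,np.linalg.norm(s[0]-s[1]))
print("stone c",B(379,258,.07))
t=[B(165,60,.022),B(188,325,.022)];e=t[0]-t[1];print("tray RF",t[1],"yaw",np.degrees(np.arctan2(e[1],e[0]))-90)
Rz=Ro.from_euler("z",-yaw,degrees=True)
print("in rack frame",[Rz.apply(v-(p2*[1,1,0])).round(4) for v in s+t])
delta((((s[0]+s[1])/2)),.07,yaw)
E
python3 w.py
```

```text
p2 [0.57828989 0.30183805 0.1       ] p3 [0.63732317 0.19666615 0.1       ] 0.1206070272532546 rack yaw 29.305617795526175
deck corners LRfront/rear at right end [0.61012395 0.11380769 0.045     ] [0.7219724  0.17517424 0.045     ]
stone [array([0.57748755, 0.27894725, 0.07      ]), array([0.60898771, 0.2131528 , 0.07      ])] [0.59323763 0.24605003 0.07      ] 0.07294634846456381
stone c [0.59237319 0.24700206 0.07      ]
tray RF [0.476866   0.10025984 0.022     ] yaw 25.458028057474024
in rack frame [array([-0.0119, -0.0196,  0.07  ]), array([-0.0166, -0.0924,  0.07  ]), array([-0.1728,  0.0868,  0.022 ]), array([-0.1871, -0.1261,  0.022 ])]
pos [0.6008 0.2432 0.2444] yaw 28.7 | shift(cur axes) [ -5.3  -6.1 174.4] | tool turn -0.6 end q6 -6.8 F [ 0.6 -0.5  0.1]
```

```bash
python3 -m pendant '[[[-5,-6,30],1],[[0,0,40],1],[[0,0,40],1],[[0,0,30],0],[[0,0,20],0],[[0,0,14],0],[[0,0,0],0]]' 70
python3 -m pendant '[[[0,0,0],0],[[0,0,0],0],[[0,0,0],0],[[0,0,0],0],[[0,0,0],0],[[0,0,0],0]]' 0 20
python3 -m pendant '[[[0,0,-20],0],[[0,0,-40],0],[[0,0,-60],0],[[0,0,-40],0]]'
python3 -c "
from h import *
delta((.4265+.05*.104,-.3967+.05*.995),.12,-5.5)"
```

```text
time: 4.45
position: [0.5934, 0.246, 0.0699]
tool_rot: [0.975, 0.223, -0.001, -0.0]
ft_force: [-0.4, 0.2, -0.2]
grip_width: 0.0698
time: 5.2
position: [0.5936, 0.246, 0.0708]
tool_rot: [0.975, 0.224, -0.0, 0.0]
ft_force: [-0.4, -0.3, 1.0]
grip_width: 0.027
time: 5.7
position: [0.5946, 0.2464, 0.2348]
tool_rot: [0.975, 0.224, 0.002, -0.0]
ft_force: [0.2, -0.3, -0.3]
grip_width: 0.0271
pos [0.5946 0.2464 0.2348] yaw 25.8 | shift(cur axes) [-405.7  462.9  113.4] | tool turn 31.3 end q6 -33.3 F [ 0.2 -0.3 -0.3]
```

```bash
python3 -m pendant '[[[-34,38.5,0],0],[[-34,38.5,0],0],[[-34,38.5,0],0],[[-34,38.5,0],0],[[-34,38.5,0],0],[[-34,38.5,0],0],[[-34,38.5,0],0],[[-34,38.5,0],0]]'
python3 -m pendant '[[[-34,38.5,0],0],[[-34,38.5,0],0],[[-34,38.5,0],0],[[-32,39,0],0],[[0,0,40],10],[[0,0,40],10],[[0,0,30],10],[[0,0,0],1]]'
python3 -c "
from h import *
delta((.4265+.05*.104,-.3967+.05*.995),.03,-5.5)"
```

```text
time: 6.7
position: [0.4827, -0.1513, 0.2319]
tool_rot: [0.975, 0.224, 0.001, 0.001]
ft_force: [1.7, -0.1, -0.4]
grip_width: 0.0271
time: 7.7
position: [0.4288, -0.3461, 0.1195]
tool_rot: [0.999, -0.045, -0.001, -0.002]
ft_force: [-0.1, -0.4, -0.6]
grip_width: 0.0271
pos [ 0.4288 -0.3461  0.1195] yaw -5.1 | shift(cur axes) [ 3.2  0.9 89.5] | tool turn 0.4 end q6 -33.3 F [-0.1 -0.4 -0.6]
```

```bash
python3 -m pendant '[[[0,0,30],0],[[0,0,30],0],[[0,0,20],0],[[0,0,8],0],[[0,0,0],0],[[0,0,0],0]]'
python3 -m pendant '[[[0,0,0],0],[[0,0,0],0],[[0,0,0],0],[[0,0,-30],0],[[0,0,-60],0],[[0,0,-60],0],[[0,0,-60],0]]' 70
python3 - <<'E'
from h import *
y=np.radians(29.3);X=np.array([np.cos(y),np.sin(y)]);Y=np.array([-X[1],X[0]])
r=np.array([.578,.302])
delta(r-.21*X-.02*Y,.20,29.3+90-3.5)
c=camera("wrist");crop(c,"w2",0,0,512,384,1)
E
```

```text
time: 8.45
position: [0.4305, -0.3479, 0.0339]
tool_rot: [0.999, -0.045, 0.001, 0.001]
ft_force: [0.1, 0.2, -1.2]
grip_width: 0.0273
time: 9.32
position: [0.4295, -0.3469, 0.2444]
tool_rot: [0.999, -0.045, -0.0, -0.0]
ft_force: [1.2, -0.1, -0.9]
grip_width: 0.0698
pos [ 0.4295 -0.3469  0.2444] yaw -5.2 | shift(cur axes) [ -72.3 -524.3   44.5] | tool turn 59.0 end q6 88.4 F [ 1.2 -0.1 -0.9]
```

View pics/w2.png

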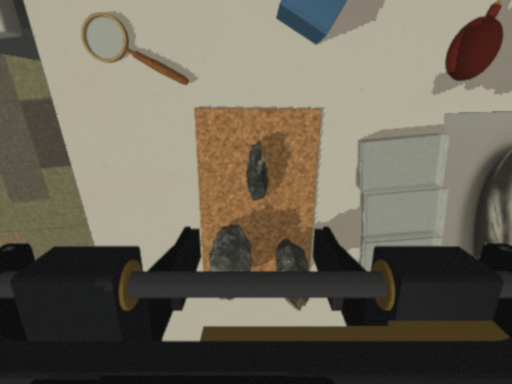

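The stone lies on the free part of the mat at (257,170). Next I'll push the tray with both open fingertips, jaws parallel to the rack's row.

```bash
python3 -m pendant '[[[-11.5,-64,4],0],[[-11.5,-64,4],0],[[-11.5,-64,4],0],[[-11.5,-64,4],0],[[-11.5,-64,4],0],[[-11.5,-64,4],0],[[-11.5,-64,4],0],[[-11.5,-64,4],0]]' 87
python3 -m pendant '[[[0,0,0],10],[[0,0,0],10],[[0,0,0],10],[[0,0,0],10],[[0,0,0],10],[[0,0,0],5.5],[[0,0,0],0]]'
python3 - <<'E'
from h import *
y=np.radians(29.3);X=np.array([np.cos(y),np.sin(y)]);Y=np.array([-X[1],X[0]])
r=np.array([.578,.302])
delta(r-.215*X+.012*Y,.031,29.3+90)
E
```

```text
time: 10.38
position: [0.3858, 0.1519, 0.2118]
tool_rot: [0.999, -0.045, 0.001, -0.0]
ft_force: [1.1, 0.8, 0.2]
grip_width: 0.0866
time: 11.25
position: [0.3859, 0.15, 0.2118]
tool_rot: [0.863, -0.504, -0.0, 0.0]
ft_force: [0.1, -0.1, 0.6]
grip_width: 0.0873
pos [0.3859 0.15   0.2118] yaw -60.6 | shift(cur axes) [-50.5 -27.1 180.8] | tool turn 0.1 end q6 89.0 F [ 0.1 -0.1  0.6]
```

```bash
python3 -m pendant '[[[-50,-10,0],0],[[0,0,50],0],[[0,0,50],0],[[0,0,50],0],[[0,0,20],0],[[0,0,11],0],[[0,0,0],0]]'
python3 -m pendant '[[[0,-15,0],0],[[0,-10,0],0],[[0,-10,0],0],[[0,-10,0],0],[[0,-10,0],0],[[0,-10,0],0]]'
python3 - <<'E'
from h import *
y=np.radians(29.3);X=np.array([np.cos(y),np.sin(y)]);Y=np.array([-X[1],X[0]])
r=np.array([.578,.302])
delta(r-.0955*X+.012*Y,.031,29.3+90)
E
```

```text
time: 12.12
position: [0.3703, 0.1985, 0.0306]
tool_rot: [0.863, -0.505, -0.0, 0.0]
ft_force: [0.3, -0.7, 0.1]
grip_width: 0.0869
time: 12.88
position: [0.4264, 0.2303, 0.0308]
tool_rot: [0.863, -0.505, -0.001, 0.001]
ft_force: [-4.0, -2.6, 2.7]
grip_width: 0.0868
pos [0.4264 0.2303 0.0308] yaw -60.6 | shift(cur axes) [ -0.3 -71.8  -0.4] | tool turn 0.1 end q6 89.2 F [-4.  -2.6  2.7]
```

Pushing now at about 5 N.

```bash
python3 -m pendant '[[[0,-10,0],0],[[0,-10,0],0],[[0,-10,0],0],[[0,-10,0],0],[[0,-10,0],0],[[0,-7,0],0],[[0,-3,0],0],[[0,0,0],0]]'
python3 -m pendant '[[[0,-4,0],0],[[0,-3,0],0],[[0,-2,0],0],[[0,0,0],0]]'
python3 - <<'E'
from h import *
y=np.radians(29.3);X=np.array([np.cos(y),np.sin(y)]);Y=np.array([-X[1],X[0]])
r=np.array([.578,.302])
delta(r-.0955*X+.012*Y,.031,29.3+90)
E
```

```text
time: 13.88
position: [0.48, 0.26, 0.0309]
tool_rot: [0.863, -0.505, 0.001, -0.001]
ft_force: [0.6, 0.5, 0.5]
grip_width: 0.0869
time: 14.38
position: [0.4875, 0.2644, 0.0309]
tool_rot: [0.863, -0.505, 0.0, -0.0]
ft_force: [-2.0, -0.6, 1.6]
grip_width: 0.087
pos [0.4875 0.2644 0.0309] yaw -60.7 | shift(cur axes) [-0.5 -1.9 -0.1] | tool turn 0.0 end q6 89.2 F [-2.  -0.6  1.6]
```

```bash
python3 -m pendant '[[[0,-2,0],0],[[0,-2,0],0],[[0,0,0],0]]'
python3 -m pendant '[[[0,-2,0],0],[[0,-1,0],0],[[0,0,0],0]]'
```

```text
time: 14.75
position: [0.488, 0.265, 0.0308]
tool_rot: [0.863, -0.505, -0.002, 0.003]
ft_force: [-5.9, -4.4, 6.7]
grip_width: 0.0871
time: 15.12
position: [0.4882, 0.2654, 0.0308]
tool_rot: [0.863, -0.505, -0.004, 0.005]
ft_force: [-9.3, -7.9, 9.4]
grip_width: 0.0872
```

The force is rising while the position has stalled, so the tray is at the stop. I'll back off and check.

```bash
python3 -m pendant '[[[0,10,0],0],[[0,30,0],0],[[0,20,-20],0],[[0,0,-60],0],[[0,0,-60],0],[[0,0,-40],0],[[0,0,0],0]]'
python3 - <<'E'
from h import *
import pickle
c=camera("wrist");pickle.dump(c,open("w.pkl","wb"));crop(c,"w3",0,0,512,384,1.5)
print(pose()[0])
E
```

```text
time: 16.0
position: [0.4448, 0.2394, 0.2147]
tool_rot: [0.863, -0.505, 0.004, -0.005]
ft_force: [0.2, -0.2, 0.2]
grip_width: 0.0867
[0.44301773 0.23880185 0.21260664]
```

View pics/w3.png

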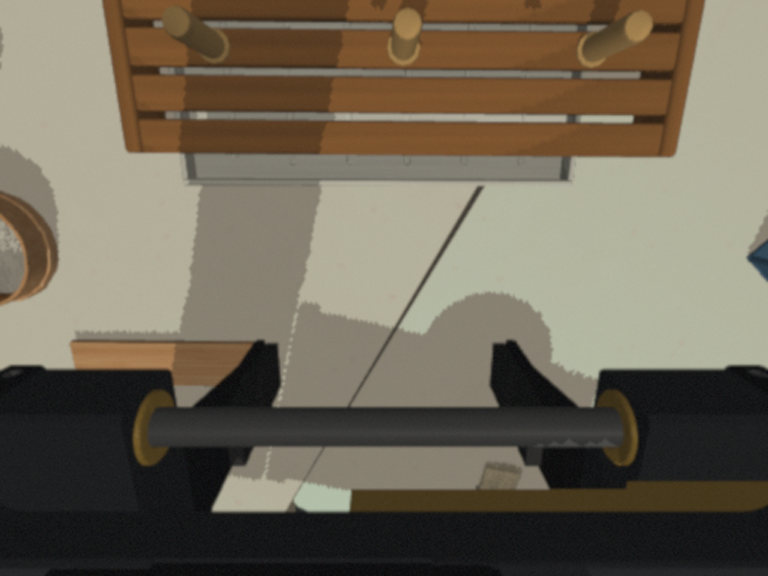

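The tray is square under the deck, with its front rim from (185,183) to (570,181) and the deck's front edge from (128,152) to (675,155). Peg tips are at (178,20), (407,22) and (640,24). I'll compute these and set up pot B.

```bash
cat > w.py <<'E'
from h import *
import pickle
c=pickle.load(open("w.pkl","rb"))
B=lambda x,y,z:bp(c,((x+.5)/1.5-.5,(y+.5)/1.5-.5),z)
P=[B(178,20,.098),B(407,22,.098),B(640,24,.098)]
d=P[0]-P[2];yaw=np.degrees(np.arctan2(d[1],d[0]))-90
print(np.round(P,4),np.linalg.norm(d),yaw)
print("feet",B(212,47,.045).round(4),B(403,52,.045).round(4),B(595,55,.045).round(4))
Rz=Ro.from_euler("z",-yaw,degrees=True);r=np.mean(P,0)*[1,1,0]
for n,v in dict(trayL=B(185,183,.022),trayR=B(570,181,.022),dL=B(128,152,.045),dR=B(675,155,.045)).items(): print(n,Rz.apply(v-r).round(4))
E
python3 w.py
python3 -c "
from h import *
delta((.51,-.16),.24,142.5)"
```

```text
[[0.522  0.405  0.098 ]
 [0.5795 0.3011 0.098 ]
 [0.6384 0.1948 0.098 ]] 0.24025678000412007 28.97646496024568
feet [0.5197 0.4064 0.045 ] [0.5768 0.2993 0.045 ] [0.6356 0.1914 0.045 ]
trayL [-0.087   0.1599  0.022 ]
trayR [-0.0837 -0.1261  0.022 ]
dL [-0.0654  0.1857  0.045 ]
dR [-0.0648 -0.1859  0.045 ]
pos [0.443  0.2388 0.2126] yaw -60.7 | shift(cur axes) [380.5 136.8 -27.8] | tool turn -23.2 end q6 20.1 F [ 0.2 -0.5 -1.2]
```

The tray is home: x about −0.0155, y 0.017, yaw about 0.01 rad. Now to the pot nearer the robot.

```bash
python3 -m pendant '[[[48,17,-3],0],[[48,17,-3],0],[[48,17,-3],0],[[48,17,-3],0],[[48,17,-3],-5],[[48,17,-3],-5],[[48,17,-3],-5],[[48,17,-3],-8]]'
python3 -c "
from h import *
delta((.456,-.233),.24,142.5)"
```

```text
time: 17.05
position: [0.536, -0.1576, 0.2328]
tool_rot: [0.947, -0.321, -0.001, -0.0]
ft_force: [-0.1, -0.2, 0.3]
grip_width: 0.0869
pos [ 0.536  -0.1576  0.2328] yaw -37.5 | shift(cur axes) [-17.7 108.5  -7.2] | tool turn 0.0 end q6 10.4 F [-0.1 -0.2  0.3]
```

```bash
python3 -m pendant '[[[-9,54,-3],0],[[-9,54,-4],0],[[0,0,0],0],[[0,0,0],0]]'
python3 - <<'E'
from h import *
import pickle
c=camera("wrist");pickle.dump(c,open("w.pkl","wb"));crop(c,"w4",0,0,512,384,1.5)
print(pose()[0])
E
```

```text
time: 17.55
position: [0.4559, -0.2304, 0.2407]
tool_rot: [0.946, -0.323, -0.001, -0.001]
ft_force: [-0.8, 0.8, 0.6]
grip_width: 0.0869
[ 0.45632072 -0.22992522  0.24087302]
```

View pics/w4.png

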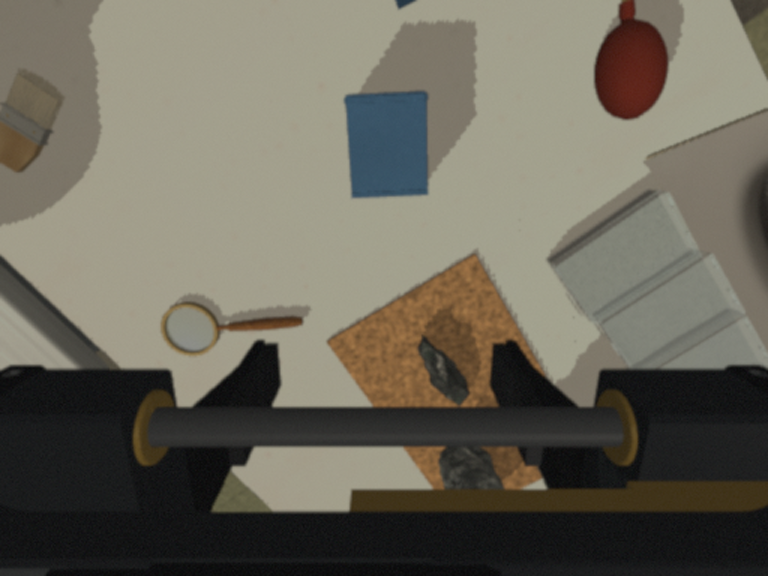

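The pot's top face has corners at (346,95), (428,92), (428,194) and (352,196).

```bash
cat > pot.py <<'E'
from h import *
import pickle,sys
c=pickle.load(open("w.pkl","rb"))
a=list(map(float,sys.argv[1:9]))
P=np.array([bp(c,((a[i]+.5)/1.5-.5,(a[i+1]+.5)/1.5-.5),.056) for i in(0,2,4,6)])
ml,mr,br,bl=P
print("lens",(np.linalg.norm(np.roll(P,-1,0)-P,axis=1)*1000).round(1))
h=ml+mr-br-bl;h/=np.linalg.norm(h);yaw=np.degrees(np.arctan2(h[1],h[0]));ctr=P.mean(0)
print("ctr",ctr.round(4),"heading",yaw.round(1))
delta((ctr-.022*h)[:2],.031,yaw+90)
E
python3 pot.py 346 95 428 92 428 194 352 196
```

```text
lens [56.  68.3 55.5 67.9]
ctr [ 0.51   -0.1642  0.056 ] heading 54.2
pos [ 0.4563 -0.2299  0.2409] yaw -37.6 | shift(cur axes) [  3.3 -62.7 209.9] | tool turn -1.8 end q6 15.7 F [ 0.1 -0.1  0.3]
```

```bash
python3 -m pendant '[[[3,-42,0],-1.8],[[0,-20.5,30],0],[[0,0,50],0],[[0,0,50],0],[[0,0,50],0],[[0,0,20],0],[[0,0,10],0],[[0,0,0],0]]' 87
python3 -m pendant '[[[0,0,0],0],[[0,0,0],0],[[0,0,0],0],[[0,0,0],0],[[0,0,0],0]]' 0 5
python3 -m pendant '[[[0,0,-10],0],[[0,0,-20],0],[[0,0,-20],0],[[0,0,-10],0],[[0,0,0],0],[[0,0,0],0]]'
python3 - <<'E'
from h import *
p=pose()[0]
for i,(n,s) in enumerate((("scene",90),)):
    c=camera(n);u,v=map(int,pj(c,p));print(u,v);x0=max(0,u-s);y0=max(0,v-s);crop(c,"s5",x0,y0,min(512,u+s),min(384,v+s),4);print(x0,y0)
E
```

```text
time: 18.6
position: [0.4964, -0.1817, 0.0314]
tool_rot: [0.952, -0.307, -0.0, -0.0]
ft_force: [-0.3, 0.2, -0.1]
grip_width: 0.087
time: 19.23
position: [0.4961, -0.1827, 0.0323]
tool_rot: [0.951, -0.308, 0.0, 0.0]
ft_force: [-1.1, 1.2, 4.3]
grip_width: 0.0561
time: 19.98
position: [0.4955, -0.1823, 0.0914]
tool_rot: [0.951, -0.308, -0.001, -0.0]
ft_force: [-0.5, 0.5, -0.6]
grip_width: 0.0562
305 183
215 93
```

View pics/s5.png

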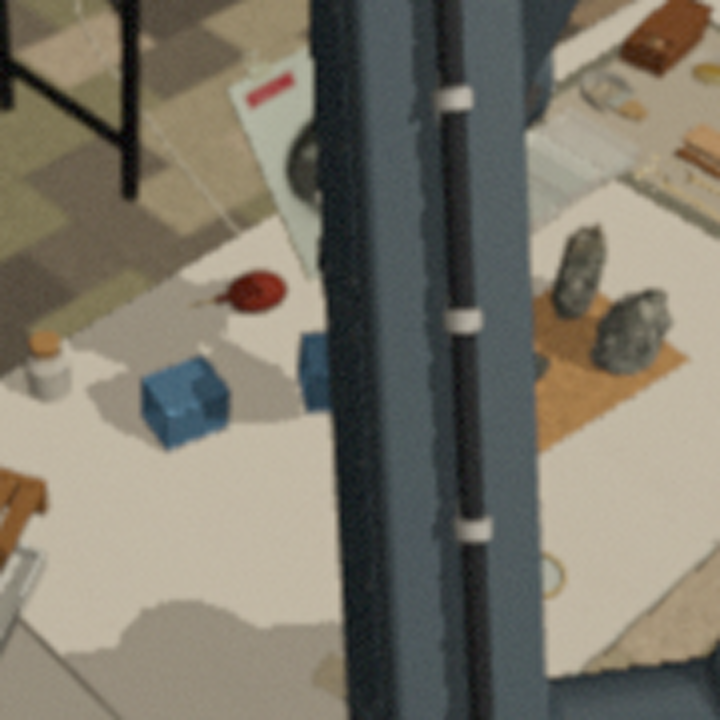

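The arm hides the pot in the scene view, so I'll look with the wrist camera.

Run:
```python
from h import *
c=camera("wrist");crop(c,"w6",100,120,420,384,2)
```

```text
(no output)
```

View pics/w6.png

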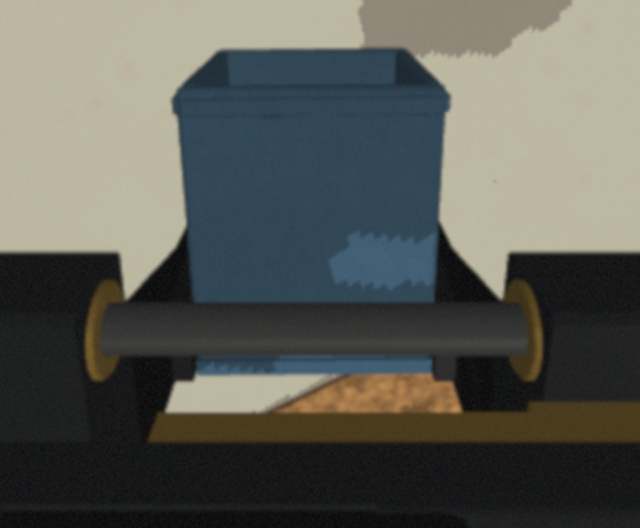

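```bash
cat > tilt.py <<'E'
from h import *
def proj(c,g,tilts,x0=0,y0=0,f=1.):
    p,R,_=pose();M=R.as_matrix();G=p+M@[0,0,.003]
    X=M[:,0];H=-M[:,1]
    for t in tilts:
        t_=np.radians(t);a=H*np.cos(t_)+np.array([0,0,-1])*np.sin(t_);n=np.array([0,0,1])*np.cos(t_)+H*np.sin(t_)
        out=[]
        for L,s in((70-g,1),(70-g,-1),(-g,1)):
            q=G+a*L/1000+n*s*.028
            l=(pj(c,q-.028*X)-[x0,y0])*f;r=(pj(c,q+.028*X)-[x0,y0])*f
            out.append((l.round().astype(int).tolist(),r.round().astype(int).tolist()))
        print(t,"top rim",out[0],"bot rim",out[1],"base top",out[2])
E
python3 - <<'E'
from tilt import *
c=camera("wrist");p,R,_=pose()
print("cam in tool",R.inv().apply(-c["R"].T@c["t"]-p),"dir",R.inv().apply(c["R"][2]))
proj(c,13,(-30,-15,0,15,30,60,90),100,120,2)
E
```

```text
cam in tool [-0.00021817 -0.08329594 -0.14035829] dir [3.55683988e-04 3.05386938e-01 9.52228277e-01]
-30 top rim ([152, 249], [475, 249]) bot rim ([196, 46], [432, 46]) base top ([206, 394], [420, 394])
-15 top rim ([162, 160], [465, 160]) bot rim ([208, 41], [419, 41]) base top ([201, 393], [426, 393])
0 top rim ([175, 95], [452, 95]) bot rim ([218, 52], [409, 52]) base top ([196, 382], [431, 382])
15 top rim ([189, 56], [438, 56]) bot rim ([226, 74], [401, 74]) base top ([192, 362], [435, 362])
30 top rim ([202, 41], [425, 42]) bot rim ([232, 104], [395, 104]) base top ([189, 333], [437, 333])
60 top rim ([223, 62], [405, 62]) bot rim ([240, 177], [387, 177]) base top ([190, 261], [437, 261])
90 top rim ([235, 121], [392, 121]) bot rim ([241, 262], [386, 262]) base top ([198, 198], [429, 198])
```

The pot is still level at 5 N. I'll drop to the lightest grip and see whether it swings.

```bash
python3 -m pendant '[[[0,0,0],0],[[0,0,-10],0],[[0,0,10],0],[[0,0,-10],0],[[0,0,10],0],[[0,0,0],0]]' - 3
cat > vis.py <<'E'
from h import *
# blue rim outline in wrist view: print rows of blue extent along centre column and widths
c=camera("wrist");im=c["pixels"].astype(int)
m=(im[...,0]>im[...,2]+18)&(im[...,0]>40)
n,l,s,ce=cv2.connectedComponentsWithStats(m.astype(np.uint8))
k=l[200:330,180:330];k=np.bincount(k[k>0]).argmax()
r=np.where((l==k).any(1))[0]
print("rows",r[0],r[-1],"widths",[(int(y),int((l[y]==k).sum())) for y in r[::8]])
E
python3 vis.py; python3 -c "
from tilt import *
proj(camera('wrist'),13,(0,15,30,45,60,75,90))"
```

```text
time: 20.88
position: [0.4953, -0.1822, 0.0911]
tool_rot: [0.951, -0.308, -0.001, -0.0]
ft_force: [0.3, 0.1, -1.1]
grip_width: 0.0561
rows 145 271 widths [(145, 41), (153, 107), (161, 124), (169, 137), (177, 133), (185, 131), (193, 130), (201, 128), (209, 128), (217, 126), (225, 125), (233, 125), (241, 125), (249, 124), (257, 123), (265, 121)]
0 top rim ([188, 167], [327, 168]) bot rim ([209, 146], [305, 146]) base top ([198, 311], [316, 311])
15 top rim ([195, 148], [319, 148]) bot rim ([213, 157], [301, 157]) base top ([196, 301], [318, 301])
30 top rim ([201, 141], [313, 141]) bot rim ([216, 172], [298, 172]) base top ([195, 286], [319, 287])
45 top rim ([207, 143], [307, 143]) bot rim ([219, 189], [295, 190]) base top ([195, 269], [319, 269])
60 top rim ([211, 151], [303, 151]) bot rim ([220, 209], [294, 209]) base top ([195, 251], [319, 251])
75 top rim ([215, 164], [299, 164]) bot rim ([221, 229], [293, 229]) base top ([197, 234], [317, 234])
90 top rim ([218, 181], [296, 181]) bot rim ([221, 251], [293, 251]) base top ([199, 219], [315, 219])
```

It won't swing under gravity. New plan: regrip it about 28 mm from the mouth, then lower the base end onto peg 3's tip so that the peg pushes the base up and turns the pot mouth-down in the pads.

```bash
python3 -m pendant '[[[0,0,20],0],[[0,0,20],0],[[0,0,12],0],[[0,0,6],0],[[0,0,0],0]]' - 5
python3 -m pendant '[[[0,0,0],0],[[0,0,0],0],[[0,0,0],0],[[0,-15,0],0],[[0,-14,0],0],[[0,0,0],0]]' 87
python3 -m pendant '[[[0,0,0],0],[[0,0,0],0],[[0,0,0],0],[[0,0,0],0],[[0,0,0],0]]' 0 6
python3 -m pendant '[[[0,0,-40],0],[[0,0,-60],0],[[0,0,-60],0],[[0,0,0],0]]'
python3 - <<'E'
from tilt import *
import vis
proj(camera('wrist'),42,(-15,0,15))
y=np.radians(29);Y=np.array([-np.sin(y),np.cos(y)]);p3=np.array([.637,.194])
delta(p3+.034*Y,.19,29)
E
```

```text
time: 21.6
position: [0.4959, -0.1825, 0.0337]
tool_rot: [0.951, -0.308, -0.0, -0.0]
ft_force: [0.7, -0.5, -0.9]
grip_width: 0.056
time: 22.35
position: [0.5137, -0.1577, 0.0339]
tool_rot: [0.952, -0.307, 0.0, 0.0]
ft_force: [-0.2, -0.8, 0.1]
grip_width: 0.0863
time: 22.98
position: [0.5128, -0.1592, 0.0338]
tool_rot: [0.951, -0.308, -0.0, 0.0]
ft_force: [0.5, -0.2, -0.0]
grip_width: 0.056
time: 23.48
position: [0.5158, -0.1605, 0.1986]
tool_rot: [0.951, -0.308, 0.006, 0.001]
ft_force: [-0.2, -0.3, -1.4]
grip_width: 0.056
rows 192 271 widths [(192, 86), (200, 93), (208, 102), (216, 106), (224, 119), (232, 127), (240, 124), (248, 123), (256, 121), (264, 120)]
-15 top rim ([188, 255], [319, 255]) bot rim ([206, 187], [301, 187]) base top ([204, 346], [304, 346])
0 top rim ([190, 231], [317, 231]) bot rim ([209, 193], [299, 193]) base top ([199, 356], [308, 355])
15 top rim ([193, 211], [314, 211]) bot rim ([211, 202], [297, 202]) base top ([195, 359], [313, 358])
pos [ 0.5126 -0.1588  0.1941] yaw -35.9 | shift(cur axes) [-136.7 -373.3    4.1] | tool turn -64.9 end q6 -9.2 F [-0.2  0.  -1.4]
```

```bash
python3 -m pendant '[[[-17,-46.5,0],0],[[-17,-46.5,0],0],[[-17,-46.5,0],0],[[-17,-46.5,0],0],[[-17,-46.5,0],0],[[-17,-46.5,0],0],[[-17,-46.5,0],0],[[-17,-46.5,0],0]]'
python3 -m pendant '[[[0,0,0],-10],[[0,0,0],-10],[[0,0,0],-10],[[0,0,0],-10],[[0,0,0],-10],[[0,0,0],-10],[[0,0,0],-5],[[0,0,0],0]]'
python3 - <<'E'
from tilt import *
import vis
proj(camera('wrist'),42,(0,))
y=np.radians(29);Y=np.array([-np.sin(y),np.cos(y)]);p3=np.array([.637,.194])
delta(p3+.034*Y,.131,29)
E
```

```text
time: 24.58
position: [0.6192, 0.2234, 0.1904]
tool_rot: [0.951, -0.308, -0.003, 0.001]
ft_force: [1.2, 0.2, -0.6]
grip_width: 0.0558
time: 25.58
position: [0.619, 0.2218, 0.1908]
tool_rot: [0.968, 0.251, -0.003, -0.0]
ft_force: [-0.2, 0.0, -0.8]
grip_width: 0.0563
rows 191 271 widths [(191, 78), (199, 95), (207, 103), (215, 111), (223, 119), (231, 129), (239, 125), (247, 123), (255, 121), (263, 121), (271, 104)]
0 top rim ([194, 235], [324, 235]) bot rim ([213, 195], [304, 195]) base top ([203, 360], [314, 360])
pos [0.6196 0.2219 0.1918] yaw 29.1 | shift(cur axes) [ 1.9 -1.  60.8] | tool turn 0.1 end q6 -9.2 F [ 0.  -1.1 -0.8]
```

```bash
python3 -m pendant '[[[2,-5,20],0],[[0,0,20],0],[[0,0,12],0],[[0,0,0],0]]'
python3 -m pendant '[[[0,0,5],0],[[0,0,5],0],[[0,0,5],0],[[0,0,5],0],[[0,0,0],0]]'
python3 - <<'E'
from tilt import *
import vis
proj(camera('wrist'),42,(0,15,30,45,60))
y=np.radians(29);Y=np.array([-np.sin(y),np.cos(y)]);p3=np.array([.637,.194])
delta(p3+.038*Y,.088,29)
E
```

```text
time: 26.18
position: [0.6191, 0.2273, 0.1404]
tool_rot: [0.968, 0.251, -0.001, -0.0]
ft_force: [-1.0, -0.4, -1.0]
grip_width: 0.0558
time: 26.8
position: [0.6201, 0.2286, 0.1227]
tool_rot: [0.968, 0.251, 0.001, -0.001]
ft_force: [-1.4, 4.3, 3.1]
grip_width: 0.0561
rows 194 271 widths [(194, 46), (202, 107), (210, 125), (218, 128), (226, 124), (234, 125), (242, 126), (250, 125), (258, 124), (266, 124)]
0 top rim ([194, 234], [323, 234]) bot rim ([213, 194], [303, 194]) base top ([203, 359], [313, 359])
15 top rim ([197, 214], [320, 214]) bot rim ([215, 203], [301, 203]) base top ([199, 363], [318, 363])
30 top rim ([200, 199], [316, 199]) bot rim ([216, 215], [300, 215]) base top ([194, 358], [324, 358])
45 top rim ([204, 190], [313, 190]) bot rim ([217, 228], [299, 228]) base top ([190, 343], [328, 343])
60 top rim ([207, 187], [309, 187]) bot rim ([217, 242], [298, 242]) base top ([187, 317], [331, 318])
pos [0.6201 0.2286 0.1227] yaw 29.1 | shift(cur axes) [-2.1  0.5 34.7] | tool turn 0.2 end q6 -8.8 F [-1.6  5.2  4.1]
```

The pot is turning, about 17° so far. Continue.

```bash
python3 -m pendant '[[[0,0,4],0],[[0,0,4],0],[[0,0,4],0],[[0,0,4],0],[[0,0,0],0]]'
python3 -m pendant '[[[0,0,4],0],[[0,0,4],0],[[0,0,4],0],[[0,0,4],0],[[0,0,0],0]]'
python3 - <<'E'
from tilt import *
import vis
proj(camera('wrist'),42,(45,60,75,90))
c=camera('wrist');crop(c,"w7",100,120,420,384,2)
y=np.radians(29);Y=np.array([-np.sin(y),np.cos(y)]);p3=np.array([.637,.194])
delta(p3+.038*Y,.088,29)
E
```

```text
time: 27.52
position: [0.6206, 0.2275, 0.1056]
tool_rot: [0.968, 0.252, 0.001, 0.0]
ft_force: [1.5, 3.1, 2.6]
grip_width: 0.0559
time: 28.15
position: [0.6186, 0.2273, 0.0886]
tool_rot: [0.968, 0.251, -0.002, -0.0]
ft_force: [-0.6, 3.2, -1.1]
grip_width: 0.0562
rows 165 270 widths [(165, 6), (173, 116), (181, 114), (189, 117), (197, 119), (205, 121), (213, 123), (221, 126), (229, 128), (237, 130), (245, 134), (253, 136), (261, 138), (269, 140)]
45 top rim ([204, 190], [313, 190]) bot rim ([217, 228], [299, 228]) base top ([189, 343], [328, 343])
60 top rim ([207, 187], [309, 187]) bot rim ([218, 242], [299, 243]) base top ([186, 318], [331, 318])
75 top rim ([210, 189], [306, 189]) bot rim ([217, 258], [299, 258]) base top ([185, 285], [332, 285])
90 top rim ([213, 194], [304, 194]) bot rim ([217, 273], [299, 273]) base top ([186, 250], [330, 250])
pos [0.6187 0.2272 0.0889] yaw 29.1 | shift(cur axes) [-0.1 -0.   0.9] | tool turn 0.1 end q6 -8.8 F [-0.5 -0.2 -0.7]
```

View pics/w7.png

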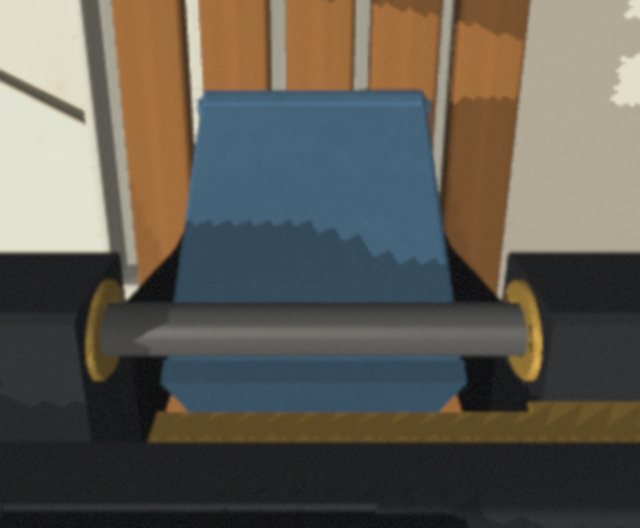

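```bash
cat > fit.py <<'E'
from h import *
from scipy.optimize import least_squares
import sys
def fit(rl,rr,rv,bl,br,bv):
    c=camera("wrist");p,R,_=pose();M=R.as_matrix();G=p+M@[0,0,.003];X=M[:,0];H=-M[:,1];Z=np.array([0,0,1.])
    def f(v):
        g,t,m,x=v;a=H*np.cos(t)-Z*np.sin(t);n=Z*np.cos(t)+H*np.sin(t)
        P=lambda L,s:pj(c,G+a*L/1000+n*(.028+m/1000)+(s*.028+x/1000)*X)
        return np.r_[P(70-g,-1)-[rl,rv],P(70-g,1)-[rr,rv],P(-g,-1)-[bl,bv],P(-g,1)-[br,bv]]
    s=least_squares(f,[35,1.2,0,0]);g,t,m,x=s.x
    print("base->grip mm",g.round(1),"tilt",np.degrees(t).round(1),"offset n",m.round(1),"x",x.round(1),"res",s.fun.round(1))
    # mouth centre
    a=H*np.cos(t)-Z*np.sin(t);n=Z*np.cos(t)+H*np.sin(t)
    mc=G+a*(70-g)/1000+n*m/1000;print("mouth ctr rel TCP in tool mm",(R.inv().apply(mc-p)*1000).round(1),"mouth",mc.round(4))
fit(*map(float,sys.argv[1:7]))
E
python3 fit.py 201 313 165 181 332 311
```

```text
base->grip mm 36.6 tilt 51.9 offset n 12.4 x -0.8 res [ 0.5 -0.2 -0.6 -0.1 -0.1  0.   0.1  0.2]
mouth ctr rel TCP in tool mm [  0.1 -30.4  21.6] mouth [0.604  0.2538 0.0674]
```

The fit gives a tilt of about 52°, with the pot having slid 12 mm in the pads. Past about 54° it will fall flat onto its rim by itself. I'll push it a little against the peg, lower it onto the deck, release it there standing mouth-down between pegs, and regrasp.

```bash
python3 -m pendant '[[[0,3,0],0],[[0,3,0],0],[[0,3,0],0],[[0,2,0],0],[[0,0,0],0]]'
python3 - <<'E'
from h import *
c=camera('wrist');crop(c,"w8",100,120,420,384,2)
E
```

```text
time: 28.98
position: [0.623, 0.2194, 0.0892]
tool_rot: [0.968, 0.251, -0.002, -0.002]
ft_force: [-2.9, 5.3, -0.6]
grip_width: 0.0557
```

View pics/w8.png

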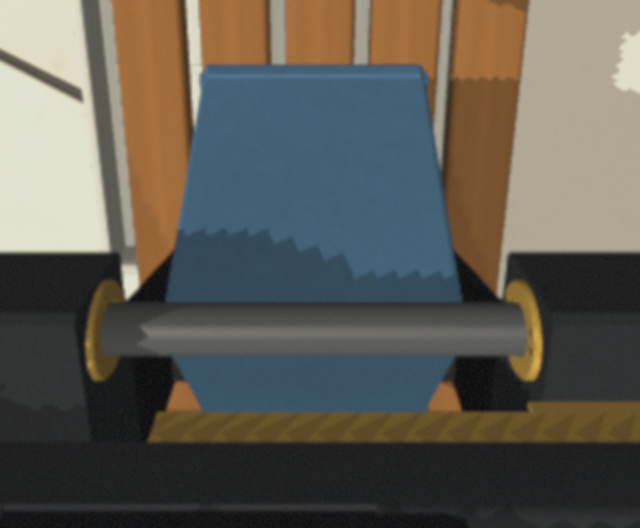

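```bash
python3 fit.py 201.5 312.5 153 181 332.5 293
```

```text
base->grip mm 32.0 tilt 52.6 offset n 15.9 x -0.7 res [ 0.3 -0.1 -0.2 -0.  -0.1 -0.  -0.   0.1]
mouth ctr rel TCP in tool mm [  0.1 -35.7  23.6] mouth [0.6056 0.2506 0.0658]
```

The last push slid the pot rather than turning it. The lean is near the balance angle and the rim edge is just above the deck, so I'll let it down there between the open fingers and then look.

```bash
python3 -m pendant '[[[0,0,3],0],[[0,0,2],0],[[0,0,0],0]]'
python3 -m pendant '[[[0,0,0],0],[[0,0,0],0],[[0,0,0],0],[[0,0,0],0],[[0,0,0],0],[[0,0,0],0]]' 70
python3 - <<'E'
from h import *
c=camera('wrist');crop(c,"w9",100,120,420,384,2)
E
```

```text
time: 29.45
position: [0.6248, 0.2179, 0.0847]
tool_rot: [0.968, 0.251, -0.001, -0.0]
ft_force: [-3.7, 2.6, 1.2]
grip_width: 0.056
time: 30.2
position: [0.6253, 0.2179, 0.0848]
tool_rot: [0.968, 0.252, 0.0, 0.0]
ft_force: [0.3, -0.1, -0.1]
grip_width: 0.0701
```

View pics/w9.png

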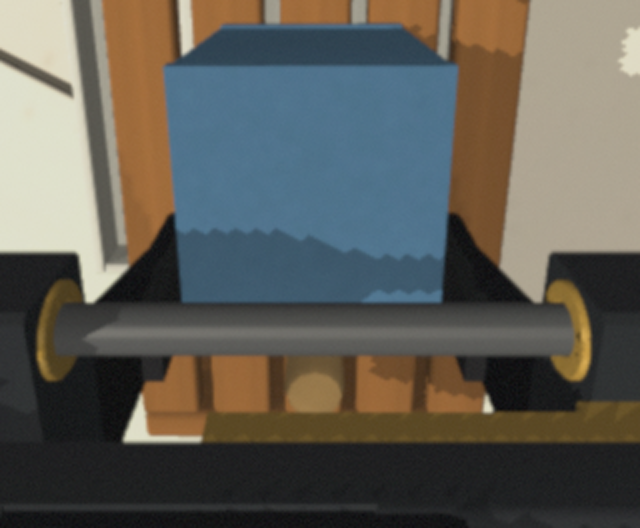

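It fell flat: the pot stands mouth-down on the deck, with its base's far edge at crop row 66, x 167–457. I'll locate it and regrasp.

Run:
```python
from h import *
c=camera('wrist')
l=bp(c,(183.5,153),.115);r=bp(c,(328.5,153),.115);d=r-l;print(np.linalg.norm(d),np.degrees(np.arctan2(d[1],d[0])))
p,R,_=pose();H=-R.as_matrix()[:,1];ctr=(l+r)/2-.028*H;print(ctr)
delta(ctr[:2],.1,29)
print("peg1 after:");delta((.522,.405),.2,29)
```

```text
0.055132780126242426 29.16727552059583
[0.60657769 0.24920547 0.11500038]
pos [0.6253 0.2179 0.0849] yaw 29.1 | shift(cur axes) [ -1.1 -36.4 -15.1] | tool turn 0.1 end q6 -6.7 F [ 0.2 -0.4  0.3]
peg1 after:
pos [0.6253 0.2179 0.0849] yaw 29.1 | shift(cur axes) [   0.9 -213.7 -115.1] | tool turn 0.1 end q6 8.8 F [ 0.2 -0.4  0.3]
```

```bash
python3 -m pendant '[[[0,0,-13],0],[[-1,-18,0],0],[[0,-18.5,0],0],[[0,0,0],0]]' 80
python3 -m pendant '[[[0,0,0],0],[[0,0,0],0],[[0,0,0],0],[[0,0,0],0]]' 0 12
python3 -m pendant '[[[0,0,-30],0],[[0,0,-50],0],[[0,-40,0],0],[[1,-50,0],0],[[1,-50,0],0],[[0,-37,0],0],[[0,0,0],0]]'
python3 - <<'E'
from h import *
delta((.522,.405),.1,29)
c=camera("wrist");crop(c,"w10",100,60,420,384,2)
E
```

```text
time: 30.8
position: [0.6048, 0.2513, 0.0977]
tool_rot: [0.967, 0.253, -0.001, -0.0]
ft_force: [0.0, -0.0, -0.2]
grip_width: 0.08
time: 31.3
position: [0.6069, 0.2489, 0.0978]
tool_rot: [0.968, 0.251, 0.0, 0.0]
ft_force: [0.2, -0.0, -1.4]
grip_width: 0.0556
time: 32.17
position: [0.5202, 0.407, 0.1776]
tool_rot: [0.967, 0.253, -0.0, -0.0]
ft_force: [-0.0, -0.5, -0.8]
grip_width: 0.056
pos [0.5202 0.407  0.1776] yaw 29.4 | shift(cur axes) [ 0.7  2.7 77.5] | tool turn 0.4 end q6 8.8 F [-0.  -0.5 -0.8]
```

View pics/w10.png

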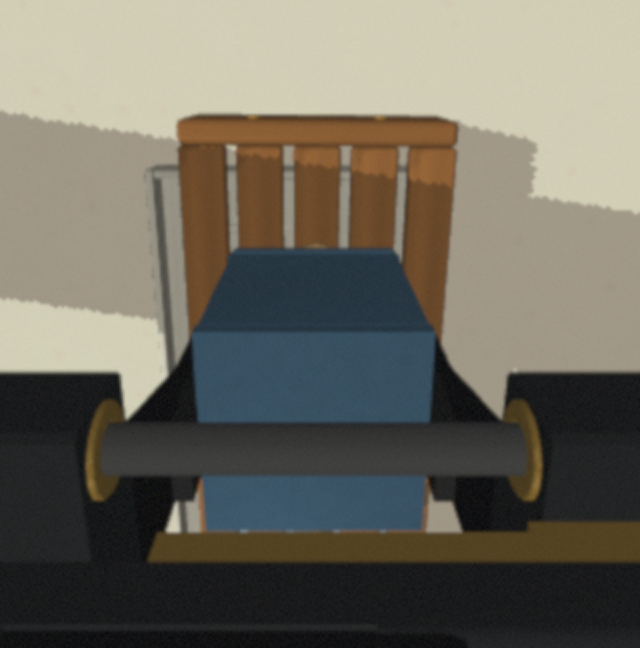

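The pot is upright over peg 1. A bit of something peg-coloured shows just past the rim at (317,247), so I'll check that before lowering.

Run:
```python
from h import *
c=camera('wrist')
for z in(.045,.1):print(bp(c,(258.5,183.5),z))
print(pj(c,[.522,.405,.1]),pj(c,[.522,.405,.045]), "rack end",bp(c,((100+180/2),60+145/2),.045),bp(c,((100+456/2),60+145/2),.045))
p,R,_=pose();H=-R.as_matrix()[:,1]
m=p+[0,0,-.0528];print("rim far edge pix if centred",pj(c,m+.028*H),"base",pj(c,m+.028*H+[0,0,.07]))
```

```text
[0.519213  0.4110332 0.045    ]
[0.51123212 0.42462341 0.1       ]
[258.17569853 210.41076977] [257.95293244 190.00562456] rack end [0.44015835 0.42268537 0.045     ] [0.55103271 0.48492074 0.045     ]
rim far edge pix if centred [258.29640347 186.08502791] base [258.95748784 229.13496247]
```

That is the peg's foot, at z 0.045, so the alignment is good. Lowering.

```bash
python3 -m pendant '[[[0,3,20],0],[[0,0,25],0],[[0,0,20],0],[[0,0,10],0],[[0,0,5],0],[[0,0,0],0],[[0,0,0],0]]'
python3 -m pendant '[[[0,0,0],0],[[0,0,0],0],[[0,0,0],0],[[0,0,-40],0],[[0,0,-60],0],[[0,0,-50],0]]' 80
python3 - <<'E'
from h import *
delta((.61-.112*.225,-.0625-.112*.974),.24,167)
c=camera("top");im=c["pixels"].astype(int);m=((im[...,0]>im[...,2]+40)).astype(np.uint8)
n,l,s,ce=cv2.connectedComponentsWithStats(m)
for i in range(1,n):
    if s[i,4]>60: print(s[i],ce[i].round(1),"z.056",bp(c,ce[i],.056).round(3),"z.115",bp(c,ce[i],.115).round(3))
E
```

```text
time: 33.15
position: [0.5241, 0.4025, 0.0985]
tool_rot: [0.968, 0.252, 0.001, -0.0]
ft_force: [0.3, 0.4, -1.2]
grip_width: 0.0559
time: 33.9
position: [0.5239, 0.4024, 0.25]
tool_rot: [0.968, 0.252, 0.001, -0.0]
ft_force: [-0.1, 0.6, 0.4]
grip_width: 0.0798
pos [0.5239 0.4024 0.25  ] yaw 29.1 | shift(cur axes) [-226.3  531.     9.7] | tool turn 42.1 end q6 -3.4 F [-0.1  0.6  0.4]
[277 174  21  18 269] [287.1 182.3] z.056 [ 0.587 -0.087  0.056] z.115 [ 0.579 -0.082  0.115]
```

The second pot has been knocked, now centred near (0.587, −0.087). I'll go over it and look.

```bash
python3 -m pendant '[[[-27,62,0],0],[[-27,62,0],0],[[-27,62,0],0],[[-27,62,0],0],[[-27,62,0],0],[[-27,62,0],0],[[-27,62,0],0],[[-27,62,0],0]]' 87
python3 -m pendant '[[[-5,58,0],10],[[0,0,0],10],[[0,0,0],10],[[0,0,0],10],[[0,0,0],2],[[0,0,0],0],[[0,0,0],0]]'
python3 - <<'E'
from h import *
delta((.565,-.18),.24,167)
E
```

```text
time: 34.95
position: [0.5725, -0.0974, 0.2479]
tool_rot: [0.968, 0.251, 0.0, 0.0]
ft_force: [1.3, -0.6, 0.1]
grip_width: 0.0867
time: 35.83
position: [0.5963, -0.1484, 0.2478]
tool_rot: [0.994, -0.111, -0.0, 0.0]
ft_force: [-0.1, 0.0, 0.3]
grip_width: 0.0872
pos [ 0.5963 -0.1484  0.2478] yaw -12.8 | shift(cur axes) [-23.6  37.8   7.8] | tool turn 0.2 end q6 -4.7 F [-0.1  0.   0.3]
```

```bash
python3 -m pendant '[[[-23,38,7],0],[[0,0,0],0],[[0,0,0],0]]'
python3 - <<'E'
from h import *
import pickle
c=camera("wrist");pickle.dump(c,open("w.pkl","wb"));im=c["pixels"].astype(int);m=((im[...,0]>im[...,2]+18)).astype(np.uint8)
m[240:]=0
n,l,s,ce=cv2.connectedComponentsWithStats(m)
for i in range(1,n):
    if s[i,4]>500:
        k=cv2.findContours((l==i).astype(np.uint8),cv2.RETR_EXTERNAL,cv2.CHAIN_APPROX_NONE)[0][0]
        print(s[i],"rect",cv2.minAreaRect(k),cv2.approxPolyDP(k,6,True).reshape(-1,2).tolist())
        P=np.array([bp(c,u,.056) for u in cv2.boxPoints(cv2.minAreaRect(k))]);print(P.mean(0),np.linalg.norm(np.roll(P,-1,0)-P,axis=1))
print(pose()[0])
E
```

```text
time: 36.2
position: [0.5658, -0.1804, 0.2411]
tool_rot: [0.994, -0.112, 0.0, -0.0]
ft_force: [-0.5, 0.1, 0.7]
grip_width: 0.0868
[ 229   51   55   72 3606] rect ((257.41064453125, 86.62330627441406), (69.30242156982422, 54.224273681640625), 87.27368927001953) [[281, 51], [229, 54], [234, 122], [283, 120]]
[ 0.58757276 -0.08816112  0.056     ] [0.05501523 0.06844614 0.05889222 0.06858647]
[ 0.56610901 -0.18020111  0.2411567 ]
```

```bash
sed -i 's/ctr-.022\*h/ctr+.011*h/' pot.py
python3 pot.py 343.75 81.25 421.75 76.75 424.75 180.25 351.25 183.25
```

```text
lens [52.9 68.1 53.3 67.5]
ctr [ 0.5869 -0.0881  0.056 ] heading 80.3
pos [ 0.5661 -0.1802  0.2412] yaw -12.8 | shift(cur axes) [  -1.  -105.4  210.2] | tool turn -3.1 end q6 2.2 F [0.2 0.9 0.5]
```

```bash
python3 -m pendant '[[[-1,-53,0],0],[[0,-52.5,0],0],[[0,0,50],-3.1],[[0,0,50],0],[[0,0,50],0],[[0,0,40],0],[[0,0,19.5],0],[[0,0,0],0]]' 87
python3 -m pendant '[[[0,0,0],0],[[0,0,0],0],[[0,0,0],0],[[0,0,0],0],[[0,0,0],0]]' 0 6
python3 -m pendant '[[[0,0,-40],0],[[0,0,-60],0],[[0,0,-58],0],[[0,0,0],0]]'
python3 - <<'E'
from tilt import *
import vis
proj(camera('wrist'),46,(-15,0,15))
y=np.radians(29);Y=np.array([-np.sin(y),np.cos(y)]);p3=np.array([.637,.194])
delta(p3+.042*Y,.19,29)
E
```

```text
time: 37.25
position: [0.5878, -0.0768, 0.0304]
tool_rot: [0.996, -0.085, -0.001, -0.0]
ft_force: [0.1, 0.5, -0.3]
grip_width: 0.0874
time: 37.88
position: [0.5885, -0.0775, 0.0321]
tool_rot: [0.996, -0.085, 0.001, 0.0]
ft_force: [0.6, -1.7, 4.0]
grip_width: 0.0557
time: 38.38
position: [0.5911, -0.0782, 0.1943]
tool_rot: [0.996, -0.085, 0.005, 0.001]
ft_force: [-0.3, -0.5, -1.4]
grip_width: 0.0561
rows 201 271 widths [(201, 87), (209, 94), (217, 99), (225, 105), (233, 112), (241, 126), (249, 128), (257, 123), (265, 122)]
-15 top rim ([190, 261], [319, 261]) bot rim ([208, 192], [301, 192]) base top ([205, 349], [304, 349])
0 top rim ([191, 239], [317, 239]) bot rim ([210, 198], [299, 198]) base top ([201, 361], [309, 361])
15 top rim ([194, 219], [315, 219]) bot rim ([212, 207], [297, 207]) base top ([195, 366], [314, 366])
pos [ 0.5875 -0.0772  0.1894] yaw -9.8 | shift(cur axes) [ -23.5 -308.4   -0.6] | tool turn -38.8 end q6 -8.5 F [-0.3  0.  -1.5]
```

```bash
python3 -m pendant '[[[-4,-51,0],0],[[-4,-51,0],0],[[-4,-51,0],0],[[-4,-51,0],0],[[-4,-51,0],0],[[-4,-53,0],0],[[0,0,0],-10],[[0,0,0],-10]]'
python3 -m pendant '[[[0,0,0],-10],[[0,0,0],-8.8],[[0,0,0],0],[[0,0,0],0]]'
python3 - <<'E'
from h import *
y=np.radians(29);Y=np.array([-np.sin(y),np.cos(y)]);p3=np.array([.637,.194])
delta(p3+.042*Y,.14,29)
E
```

```text
time: 39.48
position: [0.6144, 0.2311, 0.1857]
tool_rot: [0.996, 0.093, -0.003, 0.0]
ft_force: [-0.4, -0.8, -0.6]
grip_width: 0.0558
time: 39.98
position: [0.6157, 0.2301, 0.1876]
tool_rot: [0.968, 0.25, -0.002, -0.0]
ft_force: [-0.2, -1.0, -0.5]
grip_width: 0.0559
pos [0.6157 0.2301 0.1876] yaw 28.9 | shift(cur axes) [ 1.3 -0.1 47.6] | tool turn -0.1 end q6 -8.5 F [-0.2 -1.  -0.5]
```

```bash
python3 -m pendant '[[[1,0,20],0],[[0,0,20],0],[[0,0,8],0],[[0,0,4],0],[[0,0,4],0],[[0,0,4],0],[[0,0,4],0],[[0,0,0],0]]'
python3 -m pendant '[[[0,0,4],0],[[0,0,4],0],[[0,0,4],0],[[0,0,4],0],[[0,0,4],0],[[0,0,4],0],[[0,0,4],0],[[0,0,0],0]]'
python3 vis.py
python3 - <<'E'
from tilt import *
proj(camera('wrist'),46,(30,45,60,75,90))
E
```

```text
time: 40.98
position: [0.6175, 0.2317, 0.1262]
tool_rot: [0.968, 0.251, 0.001, -0.001]
ft_force: [-2.1, 1.7, 3.0]
grip_width: 0.0559
time: 41.98
position: [0.6175, 0.2304, 0.0966]
tool_rot: [0.968, 0.251, -0.0, 0.0]
ft_force: [1.1, 2.0, 1.4]
grip_width: 0.0562
rows 182 271 widths [(182, 18), (190, 124), (198, 121), (206, 122), (214, 124), (222, 125), (230, 126), (238, 129), (246, 130), (254, 132), (262, 132), (270, 134)]
30 top rim ([200, 207], [316, 207]) bot rim ([216, 221], [300, 221]) base top ([193, 368], [323, 368])
45 top rim ([203, 197], [313, 197]) bot rim ([216, 233], [299, 233]) base top ([188, 354], [328, 354])
60 top rim ([206, 192], [310, 192]) bot rim ([217, 247], [299, 247]) base top ([184, 328], [332, 328])
75 top rim ([209, 192], [307, 192]) bot rim ([216, 262], [299, 262]) base top ([183, 294], [334, 294])
90 top rim ([211, 196], [304, 196]) bot rim ([215, 276], [300, 276]) base top ([184, 255], [333, 255])
```

```bash
python3 -m pendant '[[[0,0,4],0],[[0,0,4],0],[[0,0,2],0],[[0,0,0],0],[[0,0,0],0]]'
python3 vis.py
python3 - <<'E'
from h import *
c=camera('wrist');crop(c,"w11",100,120,420,384,2)
E
```

```text
time: 42.7
position: [0.617, 0.2309, 0.087]
tool_rot: [0.968, 0.251, -0.0, -0.0]
ft_force: [-0.2, 1.3, -0.1]
grip_width: 0.0556
rows 177 271 widths [(177, 109), (185, 119), (193, 117), (201, 119), (209, 121), (217, 123), (225, 126), (233, 127), (241, 130), (249, 133), (257, 134), (265, 136)]
```

View pics/w11.png

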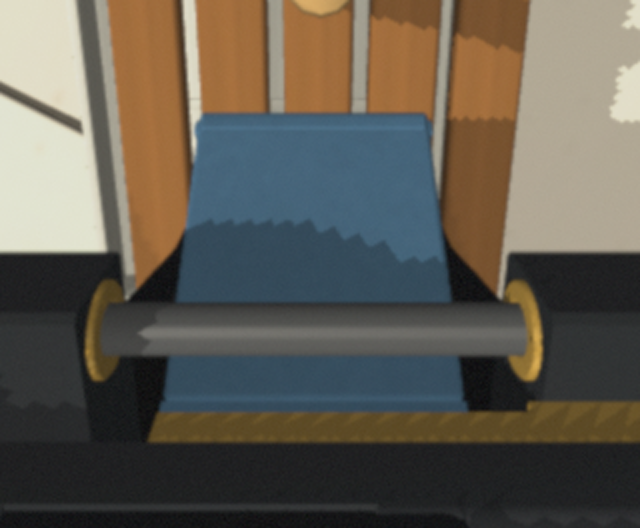

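```bash
python3 fit.py 199.5 314.5 178 181.5 333 321.5
```

```text
base->grip mm 42.7 tilt 55.5 offset n 8.7 x -0.6 res [ 3.2 -0.7 -2.8 -0.6 -0.7  0.4  0.5  0.6]
mouth ctr rel TCP in tool mm [  0.  -22.6  20.6] mouth [0.6061 0.2506 0.0664]
```

The estimated tilt is about 55°, the same state as before. I'll repeat the small push, lower and release.

```bash
python3 -m pendant '[[[0,3,0],0],[[0,3,0],0],[[0,3,0],0],[[0,2,2],0],[[0,0,2],0],[[0,0,0],0]]'
python3 vis.py
python3 -m pendant '[[[0,0,0],0],[[0,0,0],0],[[0,0,0],0],[[0,0,0],0],[[0,0,0],0],[[0,0,0],0]]' 70
python3 vis.py
python3 - <<'E'
from h import *
# predicted base top face if flat: find far edge row via fit to z=.115
c=camera('wrist');im=c["pixels"].astype(int)
g=cv2.cvtColor(c["pixels"],cv2.COLOR_BGR2GRAY)
print("centre col grey",[(r,int(g[r,235:275].mean())) for r in range(120,272,4)])
E
```

```text
time: 43.6
position: [0.622, 0.2212, 0.0831]
tool_rot: [0.968, 0.251, -0.001, -0.0]
ft_force: [-3.7, 1.7, 1.2]
grip_width: 0.056
rows 161 270 widths [(161, 17), (169, 113), (177, 113), (185, 116), (193, 119), (201, 123), (209, 126), (217, 130), (225, 132), (233, 136), (241, 138), (249, 144), (257, 147), (265, 150)]
time: 44.4
position: [0.6228, 0.2211, 0.0834]
tool_rot: [0.968, 0.251, 0.0, 0.0]
ft_force: [-0.9, 1.2, -0.7]
grip_width: 0.07
rows 141 271 widths [(141, 10), (149, 102), (157, 119), (165, 138), (173, 146), (181, 144), (189, 144), (197, 142), (205, 141), (213, 140), (221, 138), (229, 140), (237, 138), (245, 137), (253, 135), (261, 134), (269, 133)]
centre col grey [(120, 122), (124, 122), (128, 122), (132, 122), (136, 122), (140, 116), (144, 69), (148, 63), (152, 63), (156, 63), (160, 64), (164, 66), (168, 103), (172, 107), (176, 107), (180, 108), (184, 108), (188, 108), (192, 108), (196, 108), (200, 107), (204, 107), (208, 107), (212, 107), (216, 107), (220, 107), (224, 107), (228, 107), (232, 107), (236, 108), (240, 99), (244, 86), (248, 81), (252, 83), (256, 83), (260, 83), (264, 83), (268, 84)]
```

It fell flat again: the base face starts at row 167 and is 146 px wide, as with the first pot. Locate it and place it on peg 2 or 3.

Run:
```python
from h import *
c=camera('wrist');im=c["pixels"].astype(int);m=(im[...,0]>im[...,2]+18)&(im[...,0]>40)
x=np.where(m[171,150:360])[0]+150;print(x[0],x[-1])
l=bp(c,(x[0],167),.115);r=bp(c,(x[-1]+1,167),.115);d=r-l;print(np.linalg.norm(d),np.degrees(np.arctan2(d[1],d[0])))
p,R,_=pose();H=-R.as_matrix()[:,1];ctr=(l+r)/2-.028*H;print(ctr)
delta(ctr[:2],.098,29)
delta((.637,.194),.1,29)
```

```text
182 327
0.05557580758680497 29.070034081474482
[0.606273   0.24787276 0.11500097]
pos [0.6228 0.2212 0.0834] yaw 29.0 | shift(cur axes) [ -1.5 -31.3 -14.6] | tool turn 0.0 end q6 -6.8 F [-0.5 -0.4 -0. ]
pos [0.6228 0.2212 0.0834] yaw 29.0 | shift(cur axes) [ -0.8  30.7 -16.6] | tool turn 0.0 end q6 -12.1 F [-0.5 -0.4 -0. ]
```

```bash
python3 -m pendant '[[[0,0,-14.5],0],[[-1,-16,0],0],[[0,-15,0],0],[[0,0,0],0]]' 80
python3 -m pendant '[[[0,0,0],0],[[0,0,0],0],[[0,0,0],0],[[0,0,0],0]]' 0 12
python3 -m pendant '[[[0,0,-30],0],[[0,0,-50],0],[[0,30,0],0],[[0,32,0],0],[[0,0,0],0],[[0,0,0],0]]'
python3 - <<'E'
from h import *
delta((.637,.194),.0985,29)
E
python3 vis.py
```

```text
time: 45.05
position: [0.6053, 0.2495, 0.0977]
tool_rot: [0.968, 0.252, -0.001, -0.0]
ft_force: [-0.2, -0.5, 0.1]
grip_width: 0.0801
time: 45.55
position: [0.607, 0.2474, 0.0977]
tool_rot: [0.968, 0.25, -0.0, 0.0]
ft_force: [0.6, -0.3, -0.1]
grip_width: 0.0559
time: 46.3
position: [0.6364, 0.1937, 0.1774]
tool_rot: [0.968, 0.25, -0.001, -0.0]
ft_force: [-0.5, 0.4, -0.8]
grip_width: 0.0559
pos [0.6364 0.1937 0.1774] yaw 29.0 | shift(cur axes) [ 0.8  0.1 78.9] | tool turn 0.0 end q6 -12.1 F [-0.5  0.4 -0.8]
rows 184 271 widths [(184, 21), (192, 86), (200, 92), (208, 100), (216, 108), (224, 118), (232, 123), (240, 121), (248, 120), (256, 119), (264, 118)]
```

```bash
python3 -m pendant '[[[1,0,20],0],[[0,0,25],0],[[0,0,20],0],[[0,0,10],0],[[0,0,4],0],[[0,0,0],0],[[0,0,0],0]]'
python3 -m pendant '[[[0,0,0],0],[[0,0,0],0],[[0,0,0],0],[[0,0,-40],0],[[0,0,-60],0],[[0,0,-50],0],[[0,0,-20],0]]' 80
python3 -m pendant '[[[-30,50,0],0],[[-30,50,0],0],[[-30,50,0],0],[[-30,50,0],0],[[-30,50,0],0],[[-30,50,0],0],[[-30,50,0],0]]'
python3 - <<'E'
from h import *
a=camera("scene");b=camera("top")
s=cv2.resize(a["pixels"][150:350,80:280],None,fx=2,fy=2);s=cv2.resize(a["pixels"][180:330,130:330],(400,300),interpolation=cv2.INTER_CUBIC)
t=cv2.resize(b["pixels"][110:270,105:425],(800,400)[:2] and (640,320),interpolation=cv2.INTER_CUBIC)
o=np.zeros((600,800,3),np.uint8);o[:300,:400]=s;o[300:,:640][:300]=t[:300]
cv2.imwrite("pics/fin.png",o)
E
```

```text
time: 47.22
position: [0.6385, 0.1941, 0.0998]
tool_rot: [0.968, 0.251, 0.001, 0.0]
ft_force: [-0.2, -0.7, -0.4]
grip_width: 0.0561
time: 48.1
position: [0.6394, 0.1943, 0.2734]
tool_rot: [0.968, 0.251, 0.004, 0.0]
ft_force: [-0.9, 0.2, 0.1]
grip_width: 0.0799
time: 48.98
position: [0.6238, -0.2157, 0.269]
tool_rot: [0.968, 0.251, 0.0, 0.0]
ft_force: [1.0, -0.5, -0.3]
grip_width: 0.08
```

View pics/fin.png

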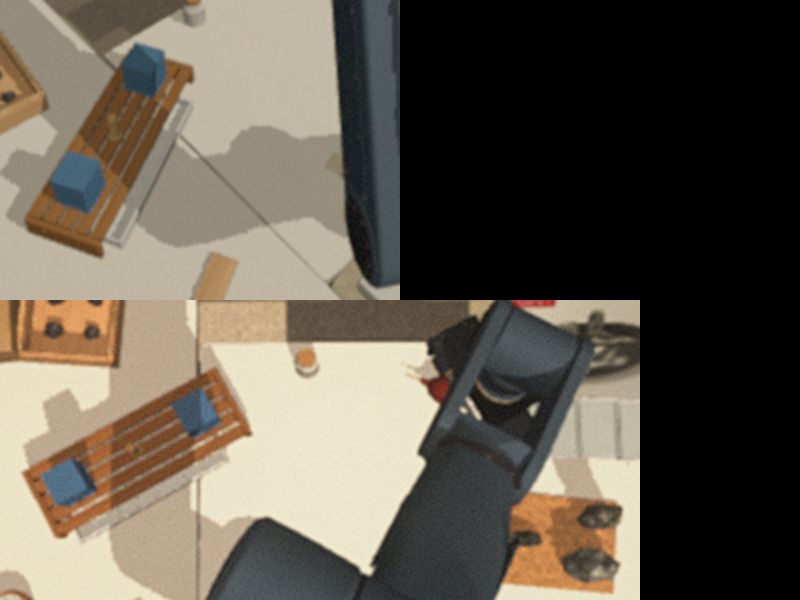

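The pot on peg 1 (left) looks flat. The one on peg 3 has a pointed outline at scene crop (145,70) and a two-tone top, so it may be turned, leaning or just in shadow. I'll fit its pose to the silhouettes from both cameras.

```bash
cat > sil.py <<'E'
from h import *
from scipy.optimize import minimize
import sys
def run(names=("scene","top")):
    cams=[camera(n) for n in names]
    for nm,pg in (("peg1",(.522,.405)),("peg2",(.579,.301)),("peg3",(.637,.194))):
        M=[]
        for c in cams:
            im=cv2.resize(c["pixels"],None,fx=4,fy=4,interpolation=cv2.INTER_CUBIC).astype(int)
            m=(im[...,0]>im[...,2]+15)&(im[...,0]>im[...,1]+3)
            u,v=pj(c,[*pg,.08])*4;w=np.zeros_like(m);r=110
            w[max(0,int(v)-r):int(v)+r,max(0,int(u)-r):int(u)+r]=1;m&=w
            n,l,s,_=cv2.connectedComponentsWithStats(m.astype(np.uint8))
            M.append(l==1+s[1:,4].argmax() if n>1 else m)
        print(nm,"areas",[int(m.sum()) for m in M])
        if min(m.sum() for m in M)<1500: continue
        K=np.array([(a,b,z) for a in(-.028,.028) for b in(-.028,.028) for z in(0,.07)])
        def cost(v):
            P=Ro.from_euler("zyx",[v[3],v[4],v[5]]).apply(K)+[pg[0]+v[0]/100,pg[1]+v[1]/100,.045+v[2]/100];t=0
            for c,m in zip(cams,M):
                q=np.array([pj(c,p)*4+1.5 for p in P]).round().astype(np.int32)
                k=np.zeros(m.shape,np.uint8);cv2.fillConvexPoly(k,cv2.convexHull(q),1);k=k>0
                t+=1-(k&m).sum()/(k|m).sum()
            return t
        best=min((minimize(cost,[0,0,0,y,a,b],method="Nelder-Mead",options=dict(initial_simplex=np.array([[0,0,0,y,a,b]]*7)+np.vstack([np.zeros(6),np.diag([.5,.5,.5,.3,.2,.2])]),maxiter=500)) for y,a,b in((.5,0,0),(1.1,0,0),(.5,.4,0),(.5,-.4,0),(.5,0,.4),(.5,0,-.4))),key=lambda s:s.fun)
        v=best.x;Rt=Ro.from_euler("zyx",v[3:])
        print(" cost",best.fun.round(3),"flat cost",round(cost([v[0],v[1],0,v[3],0,0]),3),"dxy,dz mm",(v[:3]*10).round(1),"yaw",np.degrees(v[3]).round(1),"tilt deg",np.degrees(np.arccos(Rt.as_matrix()[2,2])).round(1),"axis",Rt.as_matrix()[:,2].round(2))
run(sys.argv[1:] or ("scene","top"))
E
python3 sil.py
```

```text
peg1 areas [8968, 5774]
 cost 0.237 flat cost 0.458 dxy,dz mm [1.1 5.2 2.6] yaw 32.8 tilt deg 9.5 axis [ 0.   -0.16  0.99]
peg2 areas [3693, 1427]
peg3 areas [6737, 5047]
 cost 0.186 flat cost 0.355 dxy,dz mm [ 5.8  0.9 -6.3] yaw 29.9 tilt deg 4.7 axis [-0.07 -0.04  1.  ]
```

The silhouettes are too coarse because of the shadows, so I'll measure from close by with the wrist camera.

```bash
python3 -m pendant '[[[30,-48,0],0],[[30,-48,0],0],[[30,-48,0],0],[[30,-48,0],0],[[30,-48,0],0],[[30,-40,0],0],[[0,0,0],0],[[0,0,0],0]]'
python3 - <<'E'
from h import *
c=camera("wrist");np.save("wf.npy",c["pixels"]);print(pose()[0])
im=c["pixels"].astype(int)
m=((im[...,0]>im[...,2]+12)).astype(np.uint8);m[262:]=0
n,l,s,_=cv2.connectedComponentsWithStats(m)
y=np.radians(29)
for nm,pg in(("peg3",(.637,.194)),):
    K=np.array([(a,b,0) for a,b in((-.028,-.028),(.028,-.028),(.028,.028),(-.028,.028))])
    q=Ro.from_euler("z",29,degrees=True).apply(K)+[*pg,0]
    print("pred base corners",[pj(c,p+[0,0,.115]).round().tolist() for p in q]);print("pred rim",[pj(c,p+[0,0,.045]).round().tolist() for p in q])
for i in range(1,n):
    if s[i,4]>800:
        k=cv2.findContours((l==i).astype(np.uint8),cv2.RETR_EXTERNAL,cv2.CHAIN_APPROX_NONE)[0][0]
        print(s[i],cv2.approxPolyDP(k,4,True).reshape(-1,2).tolist())
E
```

```text
time: 50.18
position: [0.6448, 0.1196, 0.2688]
tool_rot: [0.968, 0.252, -0.0, 0.0]
ft_force: [-0.4, -0.1, 0.2]
grip_width: 0.0801
[0.64496594 0.11853104 0.26883193]
pred base corners [[259.0, 144.0], [315.0, 144.0], [319.0, 85.0], [259.0, 85.0]]
pred rim [[259.0, 136.0], [304.0, 136.0], [307.0, 88.0], [259.0, 88.0]]
[ 259   85   60   60 3406] [[261, 86], [260, 143], [315, 143], [318, 86]]
```

The base corners match the flat-on-peg-3 prediction within about 2 px, so the two-tone look was shadow. Same check for peg 1.

```bash
python3 -m pendant '[[[2,-50,0],0],[[0,-50,0],0],[[0,-50,0],0],[[0,-50,0],0],[[0,-40,0],0],[[0,0,0],0],[[0,0,0],0]]'
python3 - <<'E'
from h import *
c=camera("wrist");print(pose()[0])
im=c["pixels"].astype(int)
m=((im[...,0]>im[...,2]+12)).astype(np.uint8);m[262:]=0
n,l,s,_=cv2.connectedComponentsWithStats(m)
K=np.array([(a,b,0) for a,b in((-.028,-.028),(.028,-.028),(.028,.028),(-.028,.028))])
q=Ro.from_euler("z",29,degrees=True).apply(K)+[.522,.405,0]
for z in(.115,.045):print("pred",z,[pj(c,p+[0,0,z]).round().tolist() for p in q])
for i in range(1,n):
    if s[i,4]>800:
        k=cv2.findContours((l==i).astype(np.uint8),cv2.RETR_EXTERNAL,cv2.CHAIN_APPROX_NONE)[0][0]
        print(s[i],cv2.approxPolyDP(k,4,True).reshape(-1,2).tolist())
y=np.radians(29);X=np.array([np.cos(y),np.sin(y)]);Y=np.array([-X[1],X[0]]);r=np.array([.5795,.3005])
g=c["pixels"]
# bystanders from top camera
t=camera("top");b=t["pixels"].astype(int);rm=((b[...,2]>b[...,1]+60)&(b[...,2]>b[...,0]+60)&(b[...,1]<60)).astype(np.uint8)
n,l,s,ce=cv2.connectedComponentsWithStats(rm)
for i in range(1,n):
    if s[i,4]>40: print("red",s[i],bp(t,ce[i],.022).round(3))
E
```

```text
time: 51.1
position: [0.5315, 0.3278, 0.2689]
tool_rot: [0.968, 0.25, 0.0, 0.0]
ft_force: [0.7, -0.4, -0.1]
grip_width: 0.0801
[0.53174651 0.32751207 0.26891272]
pred 0.115 [[259.0, 141.0], [315.0, 141.0], [318.0, 81.0], [259.0, 81.0]]
pred 0.045 [[258.0, 133.0], [304.0, 133.0], [306.0, 85.0], [258.0, 85.0]]
[ 258   85   59   59 3371] [[260, 85], [259, 142], [313, 143], [316, 85]]
red [323 152  13  10  91] [ 0.682 -0.239  0.022]
```

```bash
python3 -c "
from rig import order
print(order.hand_in())"
```

```text
the job is handed in; nothing more can be done
None
```

The job is handed in at about 51 s of the 210 s: the stone is on the mat, the tray is home, and both pots hang mouth down. No verdict is reported. Only two of the three pots were there.

- **Stone:** I set it on the free left part of the cork mat and saw it lying there.
- **Tray:** I pushed it until the force rose against the stop bar. It then measured x about −15.5 mm and y about 17 mm in the rack frame, square to about 0.01 rad. In the last picture it still looked in place; I did not measure it again.
- **Pots:** The tool cannot tilt, and a light grip would not let the pots swing. I turned each one over by lowering its base end onto peg 3, letting it drop flat onto its rim on the deck, and regrasping it. The pots now hang on peg 1 and peg 3.
- **Knocked pot:** The second pot was knocked aside during the run. I found it again before grasping it.

**Last checks:** In the wrist views, each pot's base corners match a pot standing flat on its peg to within about 4 pixels. The blower's position agrees with the start to about 1 cm. The jar still stood in place in the last picture but was not measured.

**Check that disagreed:** The peg 3 pot looked pointed and two-toned in the last picture. A fit to its outline from the far cameras gave tilts of 5° and 10° for the two pots, with poor fit quality because of shadows. I trusted the closer wrist views over that fit.

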